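Lock the turntable and clamp the empty spool on the filament winder

ROBOT

A 6-joint arm with a two-finger parallel gripper is mounted at the origin on the work surface. World frame = base frame: x ahead of the robot, y to its left, z up, the work surface at z = 0. Lengths are in m, angles in rad, forces in N, time in s.
With the tool pointing down it reaches from about 0.275 to 0.875 m from the base axis. Payload 12.5 kg.
Tool frame: the origin (TCP) lies where the fingers leave the gripper's body, on its centre line; the fingertips stand bot.tips_ahead ahead of it and the grasp point (between the pads) lies 54 mm ahead of it (bot.tips_ahead is the distance from the TCP to the fingertips, in m); z points along the fingers, x is the direction in which the jaws open and shut, and the axes are right-handed (so a half turn about z gives the same grasp; the last joint's range is limited). The gripper opens to 85 mm and grips with 20 to 120 N. Pads are 22 mm wide; open, the fingers measure 114 mm over their backs; the gripper's body (76 mm by 85 mm) begins 54 mm behind the grasp point. The pads swing forward as they close: fully open they stand 13 mm farther back than shut.
Start: joints at [-1.39, 0.351, 1.652, -0, 1.139, -0.085], TCP at [0.144, -0.531, 0.304] pointing down, gripper open.
Joint ranges: [-2.75, 2.75], [-0.79, 2.1], [0.01, 2.65], [-1.57, 4.71], [0.07, 3.14], [-2.87, 2.87]. Speed limits (rad/s): [2.22, 2.22, 2.79, 3.14, 3.14, 3.14].

INTERFACE

Orientations are given as a 3x3 rotation matrix whose columns are the frame's x, y, z axes.
In Python, from cell import bot gives the robot as it stands.
- The arm moves only by the shell command python3 -m jog 'ROWS' [FORCE]. ROWS is JSON, a list of rows, each an object of numbers: "tx", "ty", "tz": the shift along the tool's x, y, z in cm; "ax", "ay", "az": the turn, a rotation vector about the tool's x, y, z in rad; "hand": the closure, from 0 (fully open) to 1 (shut). In form: [{"tx": .., "ty": .., "tz": .., "ax": .., "ay": .., "az": .., "hand": ..}, ...]. A call has 1 to 5 rows; each row shifts and turns the pose as measured when the row begins, along the tool's axes as they then stand; what a row does not reach is not made up. A row lasts 1/8 s, in which the tool goes at most 62.5 mm and 10.7 degrees, less where a joint would pass 70% of its speed; a pose out of reach is approached as far as the arm can. A call with a gripper value outside its range is refused whole. The fingers move at their own pace and stop on an object; FORCE is the grip in N (left out, the last holds). Time passes only in rows, so rows that do not move let the fingers close. It gives the time, the measured TCP pose, the force and the opening at its end, in the units of the state.
- bot.observe(): the state, without advancing time (a new reading comes with each control period).
- bot.snapshot(name): name is "side" or "top"; returns the picture (480x640x3 uint8, blue, green, red); there is no depth.
- bot.calibration(name): a dict with "fx", "fy", "cx", "cy" (pixels), "dist_coeffs" ([k1, k2, p1, p2, k3] as OpenCV has them; the pictures are not rectified), "position" and "orientation" of the camera in the world. Camera axes: x right, y up, looking along -z (the intrinsics and any distortion apply to the point x, -y, -z); pixel columns grow to the right and rows downward; lengths in m; the calibration is good to about 2 mm. A picture is of the moment at which its call begins. calibration takes no time and is no camera call.
- bot.finish_job(): hands the job in, once; it reports no verdict.
The state is a dict: "time_s": time; "joints": joint angles; "dq": joint speeds; "tau": joint torques, N m; "eef_pos": TCP position; "tcp_rot": TCP orientation; "wrist_force": force on the tool from outside, world axes, zero at the start; "wrist_torque": the same for the moment, N m; "width": finger opening in m.
Only numpy, scipy, OpenCV 4.12 (cv2) and the standard library are available. Lean on these libraries where they do the work, as an engineer would, in place of code of your own. Each camera call takes 0.05 s, during which the arm holds its last target.

TASK

Take the lock pin out of the rack and push it all the way down through the turntable's ear into the base, so that the turntable cannot turn, and leave it there. Then fetch the spool clamp from the tray, push it down into the hub against the spring, as far as it goes, and twist it a quarter turn clockwise (seen from above) to its stop. Finish while holding it: keep your grip on the clamp, still pressing it right down and turned, so that I can drive its lock screw; leave everything else where it is.

Things in the scene. Friction and masses are not known exactly. Their poses are not given: they have to be found in the camera images.
- pin_grip (a point): Centre of the lock pin's round black grip, 20 mm in diameter, 34 mm tall (this point half-way up). The loose pin stands upright in one of the rack's three holes. Under the grip a steel collar, 22 mm in diameter, 4 mm thick, underside 21 mm below this point; under that the steel shank, 10 mm in diameter, 24 mm long, tip tapered. z runs up the pin. 60 g.
- pin: The same lock pin; origin on its axis at the underside of the collar. The two other things in the rack are a screwdriver with a bulging black handle and a steel T-handled reamer.
- rack: Fixed grey rack block, 175 mm along its x, 46 mm wide, 40 mm tall, origin at the centre of its underside; three upright holes 55 mm apart along its x, 12.5 mm in diameter, 30 mm deep. The pin's collar rests on its top; the tools beside the pin stand up to 56 mm above its top.
- lock_hole (a point): Centre of the lock hole's mouth on top of the turntable's ear, 38 mm above the bench, 105 mm from the spindle axis. The hole, 12.5 mm in diameter, goes through the 8 mm ear, then after a 1.5 mm gap 16.5 mm deep into a steel boss of the base. x points level to the spindle. With the pin home its collar lies on the ear: pin_grip 21 mm above this point.
- hub (a point): Centre of the hub's top, 81 mm above the bench: a steel tube on the spindle axis in the spool's bore. Its mouth is a bayonet: hole 31 mm in diameter with two entry slots 13 mm wide, opposite, along this point's x (towards and away from the lock hole). Under the 5 mm lip a channel runs clockwise (from above) to a stop at 90 to 95 degrees; anticlockwise is blocked. z up.
- clamp_grip (a point): Centre of the bar grip of the loose spool clamp, standing in the tray on its plug. Black bar 52 mm long (this point's x), 12 mm thick (y), 30 mm tall (this point half-way up). Below it a round black flange, 76 mm in diameter, 5 mm thick, its underside 20 mm below this point. Same when turned half a turn. 130 g.
- clamp: The same clamp; origin at the lower end of its steel plug (28 mm in diameter, 18 mm long, below the flange), 38 mm below clamp_grip. Two lugs 9 mm wide stick out of the plug along x, 40 mm over both, 3 to 9 mm above this origin. When the flange first meets the spool, clamp_grip is 113 mm above the bench and the lugs are 3 mm into the slots; pressed right down it is 102 mm above the bench.
- tray: Fixed grey parts tray, 190 x 130 mm, rim 14 mm and floor 4 mm above the bench; origin at the centre of its underside. The clamp stands in it beside a small white case.
- spool (a joint): How far the empty black spool (130 mm in diameter, on the turntable; its top 93 mm above the bench at 0) is pressed down on its sprung platen: 0 to 0.011 m (right down). The spring pushes up with 4 N at 0 and 14 N at 0.011. From 0.0085 on the lugs clear the hub's lip and the clamp can be twisted. Notches at the stop let it rise to 0.0055 if it is not pressed.
- turntable (a joint): Angle of the turntable (rad); 0 when the holes of ear and boss are in line, as at the start to within 0.006 (0.6 mm). It turns freely unless the pin is in.
- winder: The fixed spool winder: aluminium base plate 350 x 150 mm, top 12 mm above the bench; origin on the spindle axis at bench level, x from the lock hole through the spindle to the grey drive box. Two steel posts with a roller bar, 124 mm tall, stand 105 mm beyond the spindle. The spool's rim is 40 mm from the lock hole's centre and up to 93 mm above the bench.
- driver: Bystander: short screwdriver, standing in the rack.
- reamer: Bystander: T-handled reamer, standing in the rack.
- nozzle_case: Bystander: white case 46 x 36 x 20 mm, in the tray.
- spare_spool: Bystander: grey empty spool, 130 mm in diameter and 40 mm tall, on the bench.
- cleaner: Bystander: white bottle, 64 mm in diameter, 150 mm tall.
- scraper: Bystander: scraper, 210 mm long, on the bench.
- printed_gear: Bystander: white printed gear, 58 mm in diameter, on the bench.

How it is judged:
On the way, in this order (a step that is already met when the one before it is completed fails the run):
1. the lock pin is home through the ear into the base, and let go (horizontal distance between pin_grip and lock_hole below 0.006 m and z of pin_grip in the frame of lock_hole below 0.0245 m and angle between pin_grip's own z axis and vertical below 0.15 rad and contact force between the fingers and pin below 0.2 N), for 0.2 s.
2. the clamp is pushed down into the slots against the spring (horizontal distance between clamp_grip and hub below 0.006 m and z of clamp_grip in the frame of hub below 0.0245 m and angle between the x axis of clamp_grip and the x axis of hub, either way round below 0.3 rad and value of joint spool above 0.008 m).
At the end, for the whole second after the job is handed in: Fingers grip the clamp (over 3 N), held in the hub within 6 mm of its axis, upright to 7 deg, turned 90 deg to within 12, spool pressed down over 8 of 11 mm; lock pin in its hole within 3.5 mm of home, turntable within 0.06 rad of locked; no bystander moved over 30 mm (horizontal distance between clamp_grip and hub below 0.006 m and z of clamp_grip in the frame of hub below 0.0245 m and angle between clamp_grip's own z axis and vertical below 0.12 rad and angle between the x axis of clamp_grip and the x axis of hub, either way round above 1.36 rad and value of joint spool above 0.008 m and contact force between the fingers and clamp above 3 N and horizontal distance between pin_grip and lock_hole below 0.006 m and z of pin_grip in the frame of lock_hole below 0.0245 m and angle between pin_grip's own z axis and vertical below 0.15 rad and value of joint turntable between -0.06 and 0.06 rad); the arm keeps its last pose, push and grip.
It fails at once if a bystander is pushed away or knocked over (distance of any of driver, reamer, nozzle_case, spare_spool, cleaner, scraper, printed_gear from where it was at the start of the episode above 0.03 m).
It also fails if it takes over 72 s, if anything falls off the work surface, if the arm or the gripper's body presses on something with over 40 N, if the wrist force passes 120 N, or if a joint passes its speed limit or range.

## Working session

There is one attempt and no reset: what is moved stays moved. The work goes in short steps, Python scripts to look and compute and a shell command to move; the robot and the scene stay as the last step left them, time stands still between calls to the robot, and variables do not carry over. Pictures are saved under pics/ and viewed, and the job is handed in when it is done.

```bash
mkdir -p pics; ls
python3 - <<'E'
from cell import bot
import cv2,json
s=bot.observe(); print(s); print(bot.tips_ahead)
for n in("side","top"):
    cv2.imwrite(f"pics/{n}0.png",bot.snapshot(n)); print(n,bot.calibration(n))
E
```

```text
pics
{'time_s': 0.0, 'joints': array([-1.38956059e+00,  3.51240673e-01,  1.65241903e+00, -1.71667777e-05,
        1.13907710e+00, -8.45994240e-02]), 'dq': array([ 0.00206708,  0.00017802, -0.00137038,  0.00114406,  0.00059283,
       -0.00014202]), 'tau': array([ 3.99522487e-04, -5.06097364e+01, -2.91406864e+01,  4.91215474e-06,
        4.53323271e-03, -2.61491044e-05]), 'eef_pos': array([ 0.14447205, -0.53043763,  0.30335786]), 'tcp_rot': array([[ 2.62721998e-01, -9.64871547e-01, -2.21564176e-04],
       [-9.64870898e-01, -2.62722078e-01,  1.12260208e-03],
       [-1.14137661e-03, -8.11514360e-05, -9.99999345e-01]]), 'wrist_force': array([-1.1741226 ,  0.4718115 ,  0.86599562]), 'wrist_torque': array([ 0.01672331,  0.00966313, -0.0185139 ]), 'width': 0.08556449249921556}
0.0726
side {'fx': 619.7921222622773, 'fy': 619.7921222622773, 'cx': 327.35920201463244, 'cy': 243.9018101592337, 'dist_coeffs': array([-0.00655429,  0.        ,  0.        ,  0.        ,  0.        ]), 'position': array([-0.37151491, -1.18484561,  0.91749183]), 'orientation': array([[ 0.78356655,  0.29414387, -0.54726854],
       [-0.62128593,  0.37835065, -0.68618844],
       [ 0.00522128,  0.87768455,  0.47921036]])}
top {'fx': 440.7581047438407, 'fy': 440.7581047438407, 'cx': 319.87573085786835, 'cy': 239.13800432208765, 'dist_coeffs': array([-0.00820142,  0.        ,  0.        ,  0.        ,  0.        ]), 'position': array([ 0.31193792, -0.02263049,  1.31533594]), 'orientation': array([[ 0.12182321,  0.97176117, -0.20208743],
       [-0.99254028,  0.12025175, -0.02008269],
       [ 0.00478579,  0.20302646,  0.97916156]])}
```

View pics/side0.png

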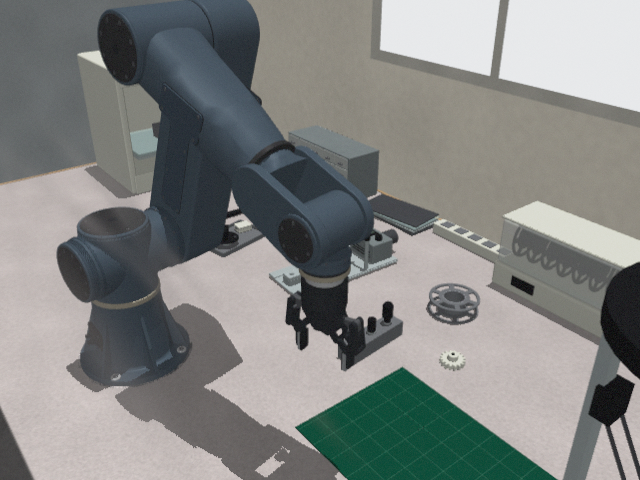

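View pics/top0.png

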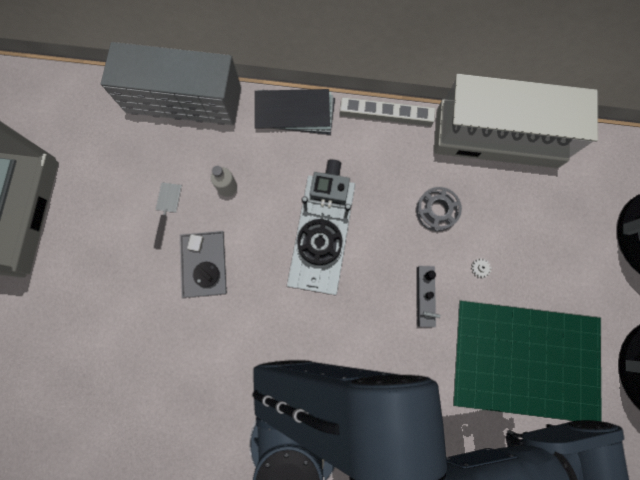

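The top view shows the rack at about (427,297), the winder's spindle at about (320,241), and the tray at (204,265) with the clamp at (206,274). I'll zoom in on these.

```bash
cat > h.py <<'E'
import numpy as np,cv2
from cell import bot
F=np.diag([1.,-1,-1])
def ray(n,uv):
    c=bot.calibration(n);K=np.array([[c['fx'],0,c['cx']],[0,c['fy'],c['cy']],[0,0,1]])
    p=cv2.undistortPoints(np.array([[uv]],float),K,np.array(c['dist_coeffs']))[0,0]
    return np.array(c['position']),np.array(c['orientation'])@F@np.array([p[0],p[1],1])
def onz(n,uv,z):
    o,d=ray(n,uv);return o+d*(z-o[2])/d[2]
def proj(n,P):
    c=bot.calibration(n);K=np.array([[c['fx'],0,c['cx']],[0,c['fy'],c['cy']],[0,0,1]])
    R=(np.array(c['orientation'])@F).T
    return cv2.projectPoints(np.array(P,float).reshape(-1,3),cv2.Rodrigues(R)[0],-R@np.array(c['position']),K,np.array(c['dist_coeffs']))[0][:,0]
def tri(uv1,uv2):
    o1,d1=ray('side',uv1);o2,d2=ray('top',uv2)
    d1/=np.linalg.norm(d1);d2/=np.linalg.norm(d2)
    t=np.linalg.lstsq(np.c_[d1,-d2],o2-o1,rcond=None)[0]
    a,b=o1+d1*t[0],o2+d2*t[1];return (a+b)/2,np.linalg.norm(a-b)
def crop(im,x,y,w,h,k,name):
    cv2.imwrite(name,cv2.resize(im[y:y+h,x:x+w],None,fx=k,fy=k,interpolation=cv2.INTER_CUBIC))
E
python3 - <<'E'
from h import *
t=cv2.imread('pics/top0.png');s=cv2.imread('pics/side0.png')
crop(t,400,250,60,90,6,'pics/a1.png');crop(t,270,150,100,150,4,'pics/a2.png');crop(t,170,220,70,90,6,'pics/a3.png');crop(s,330,280,90,90,6,'pics/a4.png')
a=[cv2.copyMakeBorder(cv2.imread(f'pics/a{i}.png'),0,0,0,0,0) for i in(1,3)]
cv2.imwrite('pics/a13.png',np.hstack(a))
print(proj('top',[0.144,-.53,0.23]))
E
```

```text
[[525.98662013 430.85692922]]
```

View pics/a13.png

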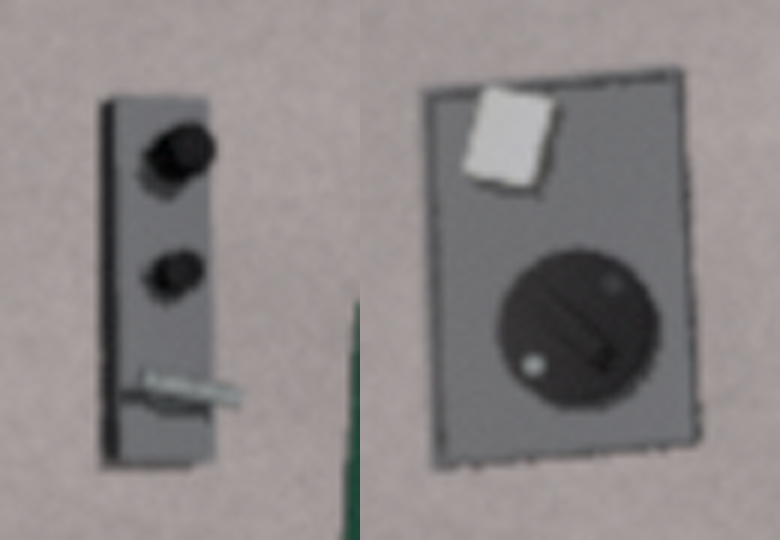

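View pics/a2.png

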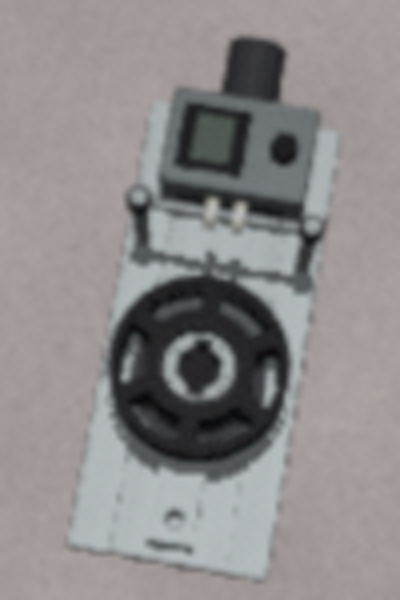

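View pics/a4.png

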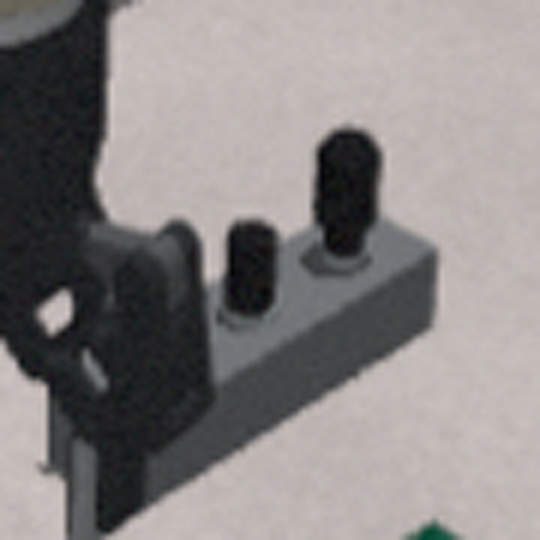

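The middle item is the lock pin (plain cylinder with a collar). The far one is the bulging driver and the near one the T-reamer. Next I measure.

Run:
```python
from h import *
t=cv2.imread('pics/top0.png');s=cv2.imread('pics/side0.png')
g=cv2.cvtColor(t,6);gs=cv2.cvtColor(s,6)
def blobs(n,g,x,y,w,h,lo,hi,amin=8):
    m=cv2.inRange(g[y:y+h,x:x+w],lo,hi)
    k,l,st,c=cv2.connectedComponentsWithStats(m)
    for i in range(1,k):
        if st[i,4]>=amin: print(n,st[i,:]+[x,y,0,0,0],(c[i]+[x,y]).round(2))
print(g[268:284,408:440][::2,::2]) if 0 else None
print('rack dark');blobs('t',g,420,262,20,65,0,45)
blobs('s',gs,366,295,40,45,0,40)
print('pin rows');print(g[288:302,420:438])
print(gs[314:338,362:382])
print('hole');print(g[272:288,304:324])
```

```text
rack dark
t [424 271  11  10  81] [429.32 275.38]
t [425 292   9   8  46] [428.83 295.33]
s [383 302  10  21 161] [387.07 311.39]
s [368 318   8  14  98] [371.08 324.44]
pin rows
[[105 114 113 113 109 113 112 112 111 110 111 111 111 111 114 135 153 156]
 [106 112 112 114 113 112 110 112 113 112 111 110 111 110 112 135 152 156]
 [104 112 113 112 112 112 110 110 110 109 105 106 109 111 113 136 150 155]
 [105 112 113 113 111 110 109 100  94  90  78  84  93 104 112 134 150 151]
 [106 112 113 112 110 104  88  66  58  51  37  39  53  84 107 131 147 151]
 [105 111 112 108 102  78  47  27  34  32  28  27  30  56  96 131 148 150]
 [105 112 110  99  87  55  23  21  30  32  33  27  26  42  96 132 148 151]
 [104 111 109  90  70  41  14  16  32  32  31  28  25  40  95 133 146 149]
 [106 112 110  81  54  30  13  13  27  33  30  29  32  60 100 131 148 149]
 [106 113 110  94  65  39  16   7  21  26  31  38  49  83 107 133 148 153]
 [103 111 112 108  84  54  37  26  26  28  43  71  82 101 113 132 149 153]
 [102 110 113 110  95  71  57  45  47  52  75  98 107 111 112 131 150 152]
 [100 112 111 112 109
[... 2836 characters left out ...]
 173 184
  184 184]
 [185 186 185 183 185 183 174 147 157 175 170 159 172 183 180 180 183 184
  186 184]
 [183 184 185 184 184 187 184 172 167 171 167 170 181 184 175 178 183 185
  186 185]
 [184 184 186 184 184 186 187 182 172 169 171 179 185 184 177 180 184 184
  186 185]
 [184 184 184 183 182 185 187 186 185 185 183 184 186 186 184 185 186 185
  184 184]
 [185 182 172 160 160 170 175 182 182 184 184 184 183 186 186 185 184 185
  184 184]
 [185 181 150 115 110 126 135 147 155 156 161 169 172 179 183 184 185 185
  185 184]
 [185 183 158 135 112  96  93  95 103 105 116 129 134 147 172 183 185 184
  183 183]
 [183 183 180 173 153 136 133 136 138 136 137 135 113 106 156 181 185 186
  185 182]]
```

Run:
```python
from h import *
t=cv2.imread('pics/top0.png')
g=cv2.cvtColor(t,6)
print(g[230:254,304:336])
c=g[250:300,185:230].astype(float)
e=np.clip((c-20)*4,0,255).astype(np.uint8)
cv2.imwrite('pics/clamp_e.png',cv2.resize(e,None,fx=10,fy=10,interpolation=cv2.INTER_CUBIC))
```

```text
[[ 33  37  39  38  37  46  47  45  40  39  38  38  40  39  41  44  42  38
   42  39  37  38  39  41  52  64  79  83  77  60  34  24]
 [ 23  34  36  38  38  38  37  37  36  37  36  40  43  37  35  42  40  37
   40  39  40  38  36  37  42  49  63  78  85  80  58  33]
 [ 19  21  30  39  38  40  38  38  41  40  35  36  44  48  46  42  43  46
   46  38  42  42  39  37  37  38  47  64  79  84  73  45]
 [ 44  22  17  30  38  39  38  39  41  42  40  52  89 108 100  94  90 100
  103  79  50  45  41  38  35  37  39  54  64  72  63  45]
 [ 68  41  18  29  36  38  40  38  40  52  92 117 147 158 138 115 110 123
  132 122 109  77  44  39  41  38  39  42  48  46  40  40]
 [ 76  49  30  31  36  41  41  41  52  98 144 163 169 162 122  73  60  63
   88 141 153 125  81  46  39  38  38  38  36  40  40  39]
 [ 87  55  38  38  37  38  44  52  96 138 161 165 156 135  93  46  25  38
   80 144 158 148 126  81  45  39  38  40  38  39  38  39]
 [ 92  62  46  39  38  40  52  84 133 151 147 142 116  80  50  35  25  30
   71 123 155 153 154 114  58  43  39  40  36  36  31  28]
 [ 77  59  44  38  37  42  58 117 14
[... 1392 characters left out ...]
1  40  41  39  40  39  51  62  80]
 [ 18  14   8  15  26  38  38  41  43  46  60  84 104 114 107  99 108 122
  122 110  90  64  51  42  40  37  39  42  42  47  57  85]
 [ 13  15  17  16  20  27  36  41  42  43  47  56  60  72  78  73  71  68
   62  58  56  46  43  39  41  40  37  40  39  40  51  89]
 [ 47  34  30  30  22  20  27  37  38  40  40  41  41  49  48  46  46  45
   43  40  40  40  40  37  35  33  35  39  40  39  46  80]
 [ 71  56  47  43  35  21  13  23  31  35  38  41  41  42  40  41  39  41
   40  40  40  40  36  24  18  18  30  35  37  40  42  47]
 [ 71  68  61  59  52  35  22  15  15  22  31  39  39  40  41  41  40  41
   39  37  35  33  25  16  10  16  20  30  32  38  40  42]]
```

View pics/clamp_e.png

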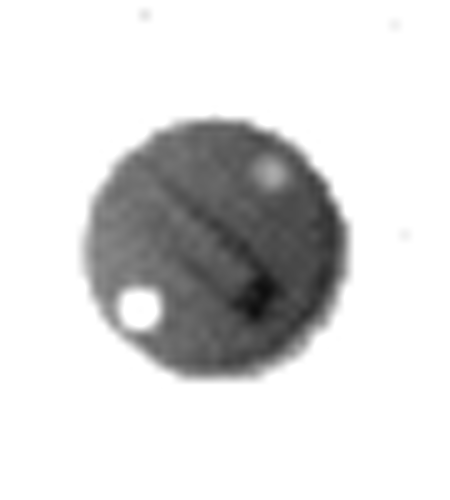

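Run:
```python
from h import *
p=onz('top',(429.8,294.8),.078);print('pin',p,'side proj top/grip/collar',proj('side',[p,p-[0,0,.017],p-[0,0,.034]]))
for uv in[(418.8,265.7),(434.5,265.7),(435,326.5),(419,326.5)]: print('rack',onz('top',uv,.04))
h=onz('top',(313.2,279.4),.038);print('hole',h)
t=cv2.imread('pics/top0.png');g=cv2.cvtColor(t,6)
def ring(x,y,w,h,lo,hi):
    m=cv2.inRange(g[y:y+h,x:x+w],lo,hi);cs=cv2.findContours(m,0,1)[0];c=max(cs,key=cv2.contourArea)
    e=cv2.fitEllipse(c);return np.array(e[0])+[x,y],e[1],e[2]
e=ring(306,231,26,21,90,255);print(e);hub=onz('top',e[0],.081);print('hub',hub,np.linalg.norm((hub-h)[:2]))
e=ring(288,205,66,80,0,70);print('spool',e,onz('top',e[0],.093))
e=ring(190,255,35,40,0,70);print('clamp',e);c=onz('top',e[0],.027);print(c)
# shaft edges direction
a=onz('top',(185+16.5,250+18.5),.057);b=onz('top',(185+27,250+27),.057);print('bar ang',np.degrees(np.arctan2(*(b-a)[1::-1])),a,b)
d=[onz('top',(185+14,250+30.5),.028),onz('top',(185+27,250+17.2),.028)];v=d[1]-d[0];print('dots',d,np.degrees(np.arctan2(v[1],v[0])))
for n,P in dict(hub=hub,hole=h,clamp=c).items(): print(n,proj('side',P))
```

```text
pin [ 0.44717116 -0.32198337  0.078     ] side proj top/grip/collar [[370.76432894 316.73934347]
 [370.48199099 322.70353888]
 [370.20276365 328.60083934]]
rack [ 0.53196128 -0.29310945  0.04      ]
rack [ 0.53758559 -0.33876164  0.04      ]
rack [ 0.36348521 -0.35236569  0.04      ]
rack [ 0.35796362 -0.30710388  0.04      ]
hole [0.45463702 0.0082619  0.038     ]
(array([319.41892242, 241.16955948]), (16.507164001464844, 17.63947296142578), 105.98568725585938)
hub [0.5606459  0.00325903 0.081     ] 0.10612685880291776
spool (array([319.33536911, 242.24536133]), (43.59148025512695, 46.231170654296875), 5.398468971252441) [0.55511793 0.00286303 0.093     ]
clamp (array([206.15237045, 274.45041466]), (25.244871139526367, 25.681869506835938), 122.864501953125)
[0.43180974 0.32210168 0.027     ]
bar ang -120.96502273044682 [0.44432123 0.33032306 0.057     ] [0.42384102 0.29619109 0.057     ]
dots [array([0.41162242, 0.33950555, 0.028     ]), array([0.45496277, 0.30848095, 0.028     ])] -35.59646161018854
hub [[323.01117955 247.65963718]]
hole [[291.28238019 272.2833141 ]]
clamp [[225.80696953 235.79012717]]
```

The rack's centre and the pin agree to 1 mm: (0.447, -0.322). The hole sits 106 mm from the hub, where 105 was expected. The bar lies at about 57° ± 3. I'll use jaw angle +94.5° at the rack, so that joint 6 keeps enough range for the final twist.

```bash
cat >> h.py <<'E'
def go(x,y,z,phi):
    "tool-axis shift (cm) and turn (rad) to TCP target, upright, tool x at angle phi deg"
    s=bot.observe();R=s['tcp_rot'];d=R.T@(np.array([x,y,z])-s['eef_pos'])*100
    f=np.radians(phi);T=np.array([[np.cos(f),np.sin(f),0],[np.sin(f),-np.cos(f),0],[0,0,-1]])
    r=cv2.Rodrigues(R.T@T)[0][:,0]
    print('t',s['time_s'],'pos',s['eef_pos'].round(4),'phi',np.degrees(np.arctan2(R[1,0],R[0,0])).round(2),'j',s['joints'].round(2))
    print('  move cm',d.round(2),'turn',r.round(3),'F',s['wrist_force'].round(1),'w',round(s['width'],4))
E
python3 -m jog '[{"tx":-2,"ty":-5.8},{"tx":-2,"ty":-5.8},{"tx":-2,"ty":-5.8},{"tx":-2,"ty":-5.8},{"tx":-2,"ty":-5.8}]' 40
python3 -m jog '[{"tx":-2,"ty":-5.7},{"az":-0.18},{"az":-0.18},{"az":-0.18},{"az":-0.18}]'
python3 -m jog '[{"az":-0.18},{"az":-0.18},{"az":-0.18},{"az":-0.18},{"az":-0.18}]'
python3 -c "
from h import *
go(.4475,-.3225,.2,94.5)"
```

```text
t 0.1 pos [ 0.1445 -0.5305  0.3034] phi -74.77 j [-1.39  0.35  1.65 -0.    1.14 -0.08]
  move cm [-12.09 -34.7   10.36] turn [-1.000e-03  0.000e+00 -2.954e+00] F [-0.4  0.9  0.2] w 0.0857invalid input
invalid input
invalid input
```

```bash
python3 -m jog '[{"tx":-2,"ty":-5.8,"tz":0,"ax":0,"ay":0,"az":0,"hand":0},{"tx":-2,"ty":-5.8,"tz":0,"ax":0,"ay":0,"az":0,"hand":0},{"tx":-2,"ty":-5.8,"tz":0,"ax":0,"ay":0,"az":0,"hand":0},{"tx":-2,"ty":-5.8,"tz":0,"ax":0,"ay":0,"az":0,"hand":0},{"tx":-2,"ty":-5.8,"tz":0,"ax":0,"ay":0,"az":0,"hand":0}]' 40
```

```text
time_s: 0.72
eef_pos: [0.4013, -0.3557, 0.3023]
tcp_rot: [[0.256, -0.967, -0.001], [-0.967, -0.256, 0.002], [-0.002, 0.001, -1.0]]
wrist_force: [0.4, -0.4, 0.2]
width: 0.0852
```

```bash
python3 -m jog '[{"tx":0,"ty":0,"tz":1,"ax":0,"ay":0,"az":-0.18,"hand":0},{"tx":0,"ty":0,"tz":1,"ax":0,"ay":0,"az":-0.18,"hand":0},{"tx":0,"ty":0,"tz":1,"ax":0,"ay":0,"az":-0.18,"hand":0},{"tx":0,"ty":0,"tz":1,"ax":0,"ay":0,"az":-0.18,"hand":0},{"tx":0,"ty":0,"tz":1,"ax":0,"ay":0,"az":-0.18,"hand":0}]'
python3 -m jog '[{"tx":0,"ty":0,"tz":1,"ax":0,"ay":0,"az":-0.18,"hand":0},{"tx":0,"ty":0,"tz":1,"ax":0,"ay":0,"az":-0.18,"hand":0},{"tx":0,"ty":0,"tz":1,"ax":0,"ay":0,"az":-0.18,"hand":0},{"tx":0,"ty":0,"tz":1,"ax":0,"ay":0,"az":-0.18,"hand":0},{"tx":0,"ty":0,"tz":1,"ax":0,"ay":0,"az":-0.18,"hand":0}]'
python3 -m jog '[{"tx":0,"ty":0,"tz":0,"ax":0,"ay":0,"az":-0.18,"hand":0},{"tx":0,"ty":0,"tz":0,"ax":0,"ay":0,"az":-0.18,"hand":0},{"tx":0,"ty":0,"tz":0,"ax":0,"ay":0,"az":-0.18,"hand":0},{"tx":0,"ty":0,"tz":0,"ax":0,"ay":0,"az":-0.18,"hand":0},{"tx":0,"ty":0,"tz":0,"ax":0,"ay":0,"az":-0.18,"hand":0}]'
python3 -c "
from h import *
go(.4475,-.3225,.2,94.5)"
```

```text
time_s: 1.35
eef_pos: [0.4047, -0.3517, 0.25]
tcp_rot: [[0.929, -0.37, -0.002], [-0.37, -0.929, 0.003], [-0.003, -0.003, -1.0]]
wrist_force: [1.0, 0.1, -0.1]
width: 0.0849
time_s: 1.98
eef_pos: [0.404, -0.3509, 0.1969]
tcp_rot: [[0.852, 0.524, -0.004], [0.524, -0.852, 0.006], [-0.0, -0.007, -1.0]]
wrist_force: [-0.3, 1.1, 0.3]
width: 0.0854
time_s: 2.6
eef_pos: [0.4032, -0.35, 0.1944]
tcp_rot: [[0.089, 0.996, -0.008], [0.996, -0.089, 0.009], [0.009, -0.008, -1.0]]
wrist_force: [0.2, 0.3, -0.2]
width: 0.0855
t 2.6 pos [ 0.4032 -0.35    0.1944] phi 84.92 j [-0.8   0.47  1.78  0.    0.9  -2.29]
  move cm [ 3.14  4.17 -0.56] turn [-0.008 -0.009 -0.167] F [ 0.2  0.3 -0.2] w 0.0855
```

```bash
python3 -m jog '[{"tx":3.1,"ty":4.2,"tz":0,"ax":-0.008,"ay":-0.009,"az":-0.167,"hand":0},{"tx":0,"ty":0,"tz":0,"ax":0,"ay":0,"az":0,"hand":0.4}]'
python3 - <<'E'
from h import *
go(.4475,-.3225,.118,94.5)
im=bot.snapshot('side');cv2.imwrite('pics/side1.png',im);im2=bot.snapshot('top');cv2.imwrite('pics/top1.png',im2)
crop(im,310,230,133,100,6,'pics/s1.png')
E
```

```text
time_s: 2.85
eef_pos: [0.4485, -0.3224, 0.1939]
tcp_rot: [[-0.085, 0.996, -0.0], [0.996, 0.085, 0.001], [0.001, 0.0, -1.0]]
wrist_force: [-0.6, -0.3, 0.4]
width: 0.0697
t 2.85 pos [ 0.4485 -0.3224  0.1939] phi 94.87 j [-0.71  0.49  1.74  0.    0.91 -2.36]
  move cm [-0.   -0.1   7.59] turn [ 0.    -0.001  0.006] F [-0.6 -0.3  0.4] w 0.0697
```

View pics/side1.png

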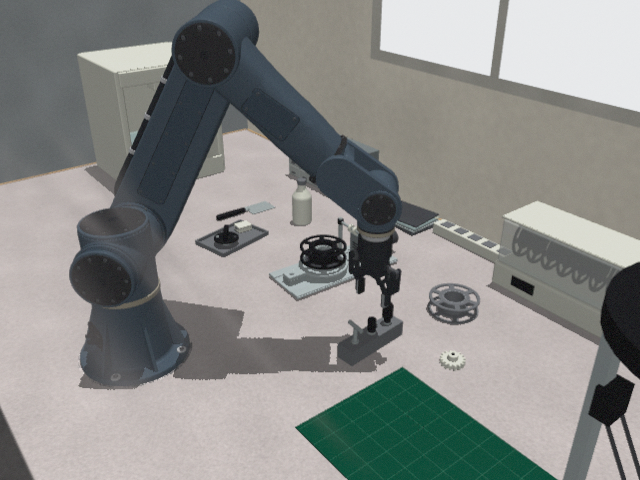

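View pics/top1.png

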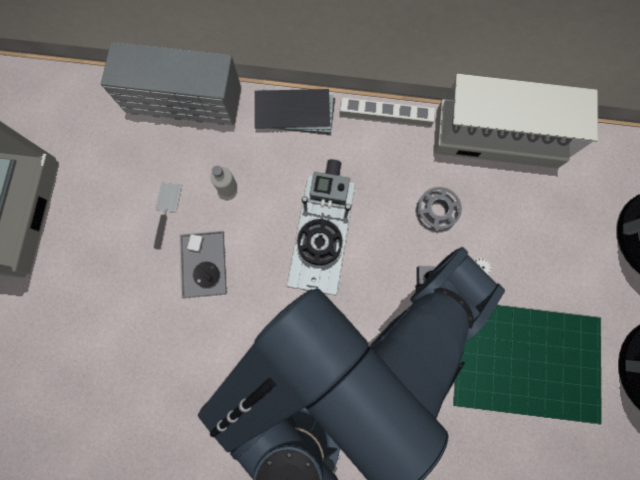

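The side view now shows the winder and the clamp clear of the arm, so I'll zoom in to refine them.

Run:
```python
from h import *
s=cv2.imread('pics/side1.png')
crop(s,265,225,95,75,8,'pics/s2.png');
e=np.clip(s[210:260,190:275].astype(float)*1.8,0,255).astype(np.uint8);crop(e,0,0,85,50,9,'pics/s3.png')
crop(s,330,260,90,100,6,'pics/s4.png')
```

```text
(no output)
```

View pics/s2.png

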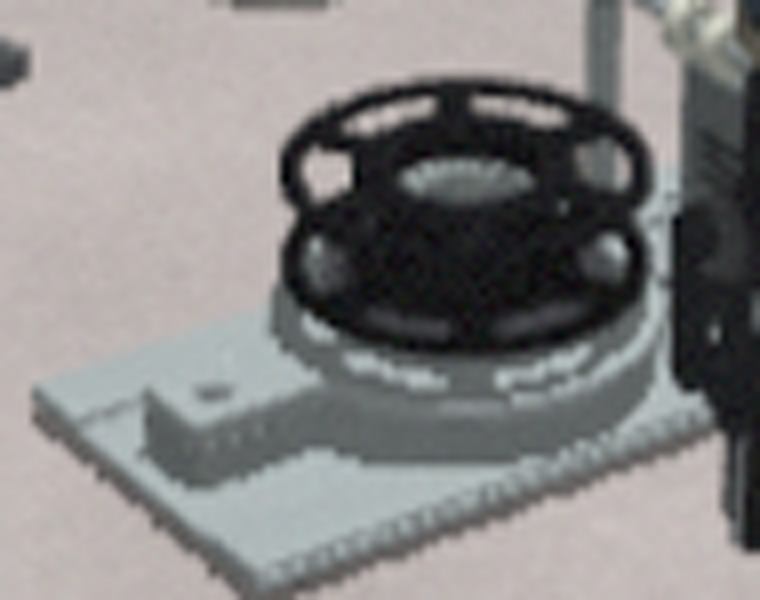

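View pics/s3.png

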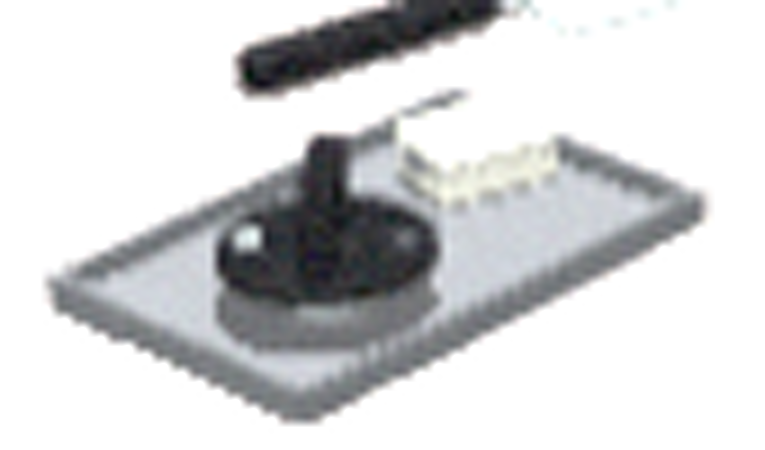

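View pics/s4.png

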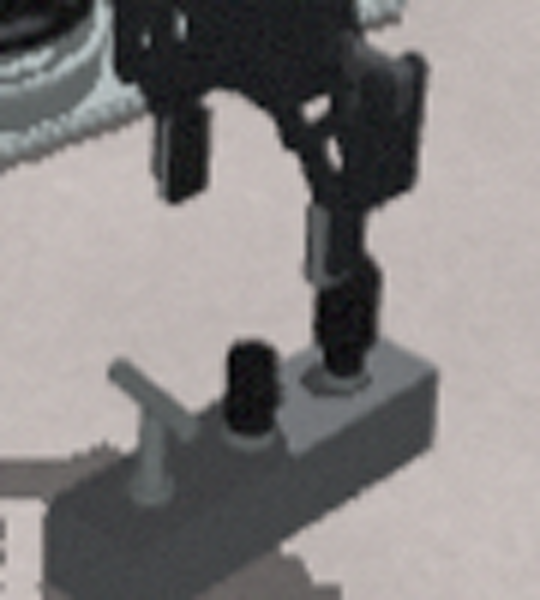

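```bash
python3 -m jog '[{"tx":0,"ty":-0.1,"tz":4,"ax":0,"ay":0,"az":0,"hand":0.4},{"tx":0,"ty":0,"tz":3.5,"ax":0,"ay":0,"az":0,"hand":0.4},{"tx":0,"ty":0,"tz":0,"ax":0,"ay":0,"az":0,"hand":0.4}]'
python3 - <<'E'
from h import *
go(.4475,-.3225,.118,94.5)
im=bot.snapshot('side');crop(im,330,260,90,100,6,'pics/s5.png')
print('hole',tri((291.2,273.4),(313.3,279.3)),'hub',tri((322.9,247.1),(319.42,241.17)),'clampflange',tri((226,236.5),(206.15,274.45)))
E
```

```text
time_s: 3.32
eef_pos: [0.4439, -0.3253, 0.1176]
tcp_rot: [[-0.074, 0.997, -0.001], [0.997, 0.074, 0.0], [0.0, -0.001, -1.0]]
wrist_force: [-0.7, -0.4, 0.5]
width: 0.0509
t 3.325 pos [ 0.4439 -0.3253  0.1176] phi 94.27 j [-0.72  0.61  1.78 -0.    0.75 -2.36]
  move cm [ 0.25  0.38 -0.04] turn [-0.001 -0.    -0.004] F [-0.7 -0.4  0.5] w 0.0509
hole (array([0.45494102, 0.00836027, 0.0343457 ]), np.float64(0.0010036566159331837)) hub (array([0.56024089, 0.00322383, 0.08293697]), np.float64(3.219726930550275e-05)) clampflange (array([0.43231192, 0.32275055, 0.02409368]), np.float64(0.00053599350451593))
```

View pics/s5.png

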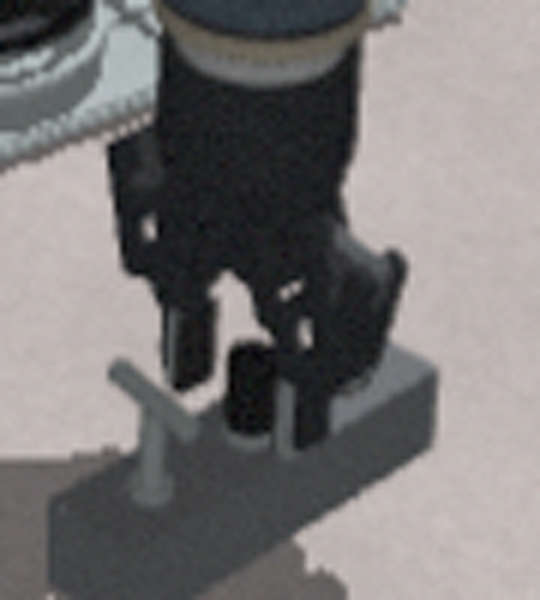

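```bash
python3 -m jog '[{"tx":0.25,"ty":0.38,"tz":0,"ax":0,"ay":0,"az":0,"hand":0.4},{"tx":0,"ty":0,"tz":0,"ax":0,"ay":0,"az":0,"hand":1},{"tx":0,"ty":0,"tz":0,"ax":0,"ay":0,"az":0,"hand":1},{"tx":0,"ty":0,"tz":0,"ax":0,"ay":0,"az":0,"hand":1}]' 60
python3 - <<'E'
from h import *
go(.4475,-.3225,.118,94.5)
E
```

```text
time_s: 3.88
eef_pos: [0.4492, -0.3241, 0.123]
tcp_rot: [[-0.073, 0.997, 0.005], [0.997, 0.073, -0.005], [-0.005, 0.005, -1.0]]
wrist_force: [0.5, -0.1, 0.3]
width: 0.0183
t 3.875 pos [ 0.4492 -0.3241  0.123 ] phi 94.21 j [-0.71  0.6   1.77 -0.    0.76 -2.35]
  move cm [ 0.18 -0.16  0.5 ] turn [ 0.005  0.005 -0.005] F [ 0.5 -0.1  0.3] w 0.0183
```

Run:
```python
from h import *
im=bot.snapshot('side');crop(im,330,260,90,100,6,'pics/s6.png')
for i in range(4):
    s=bot.observe();print(s['eef_pos'],s['width'],s['time_s']); bot.snapshot('side')
```

```text
[ 0.4492066  -0.32413494  0.12295155] 0.018037789820955354 3.925
[ 0.44913482 -0.32411275  0.12276445] 0.018337780288741987 3.975
[ 0.44910633 -0.32406247  0.12262758] 0.018561148224703648 4.025
[ 0.44909954 -0.32404562  0.12255537] 0.01826158494883689 4.075
```

View pics/s6.png

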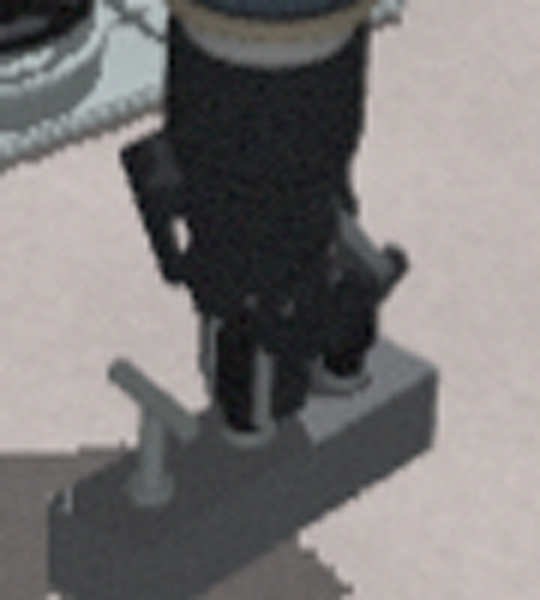

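```bash
python3 -m jog '[{"tx":0,"ty":0,"tz":-2,"ax":0,"ay":0,"az":0,"hand":1},{"tx":0,"ty":0,"tz":-3,"ax":0,"ay":0,"az":0,"hand":1},{"tx":0,"ty":0,"tz":-3,"ax":0,"ay":0,"az":0,"hand":1},{"tx":0,"ty":0,"tz":0,"ax":0,"ay":0,"az":0,"hand":1}]' 80
python3 - <<'E'
from h import *
im=bot.snapshot('side');crop(im,330,220,90,100,6,'pics/s7.png')
go(.4549,.0082,.18,87.3)
E
```

```text
time_s: 4.62
eef_pos: [0.4486, -0.3239, 0.2039]
tcp_rot: [[-0.073, 0.997, 0.004], [0.997, 0.073, -0.004], [-0.004, 0.003, -1.0]]
wrist_force: [-0.5, -0.2, -1.9]
width: 0.0174
t 4.675 pos [ 0.4481 -0.3235  0.2026] phi 94.2 j [-0.71  0.48  1.74 -0.    0.92 -2.35]
  move cm [33.03  3.1   2.17] turn [0.002 0.003 0.12 ] F [-0.3 -0.5 -0.7] w 0.0177
```

View pics/s7.png

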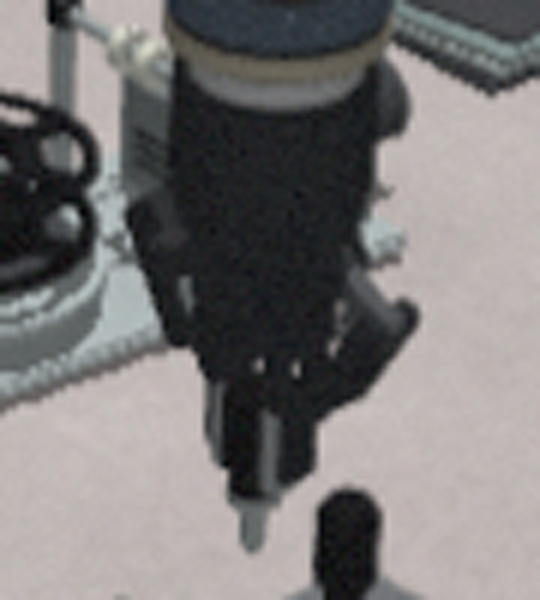

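```bash
python3 -m jog '[{"tx":5.5,"ty":0.5,"tz":0,"ax":0,"ay":0,"az":0.02,"hand":1},{"tx":5.5,"ty":0.5,"tz":0,"ax":0,"ay":0,"az":0.02,"hand":1},{"tx":5.5,"ty":0.5,"tz":0,"ax":0,"ay":0,"az":0.02,"hand":1},{"tx":5.5,"ty":0.5,"tz":0,"ax":0,"ay":0,"az":0.02,"hand":1},{"tx":5.5,"ty":0.5,"tz":0,"ax":0,"ay":0,"az":0.02,"hand":1}]'
python3 - <<'E'
from h import *
go(.4549,.0082,.16,87.3)
E
```

```text
time_s: 5.3
eef_pos: [0.4623, -0.0424, 0.1959]
tcp_rot: [[0.036, 0.999, -0.005], [0.999, -0.036, -0.0], [-0.0, -0.005, -1.0]]
wrist_force: [0.3, -0.2, -1.5]
width: 0.0177
t 5.3 pos [ 0.4623 -0.0424  0.1959] phi 87.94 j [-0.19  0.35  1.96 -0.    0.83 -1.73]
  move cm [ 5.03 -0.9   3.6 ] turn [-0.005  0.     0.011] F [ 0.3 -0.2 -1.5] w 0.0177
```

```bash
python3 -m jog '[{"tx":4.3,"ty":-0.8,"tz":1,"ax":-0.005,"ay":0,"az":0.01,"hand":1},{"tx":0,"ty":0,"tz":2,"ax":0,"ay":0,"az":0,"hand":1},{"tx":0,"ty":0,"tz":0,"ax":0,"ay":0,"az":0,"hand":1}]'
python3 - <<'E'
from h import *
go(.4549,.0082,.16,87.3)
im=bot.snapshot('side');crop(im,250,205,90,95,6,'pics/s8.png')
cv2.imwrite('pics/side8.png',im)
E
```

```text
time_s: 5.68
eef_pos: [0.4538, 0.0057, 0.1623]
tcp_rot: [[0.042, 0.999, -0.005], [0.999, -0.042, 0.001], [0.0, -0.005, -1.0]]
wrist_force: [0.4, -0.6, -0.4]
width: 0.018
t 5.675 pos [0.4538 0.0057 0.1623] phi 87.62 j [-0.09  0.4   2.01  0.    0.74 -1.62]
  move cm [0.25 0.1  0.23] turn [-0.005 -0.     0.006] F [ 0.4 -0.6 -0.4] w 0.018
```

View pics/s8.png

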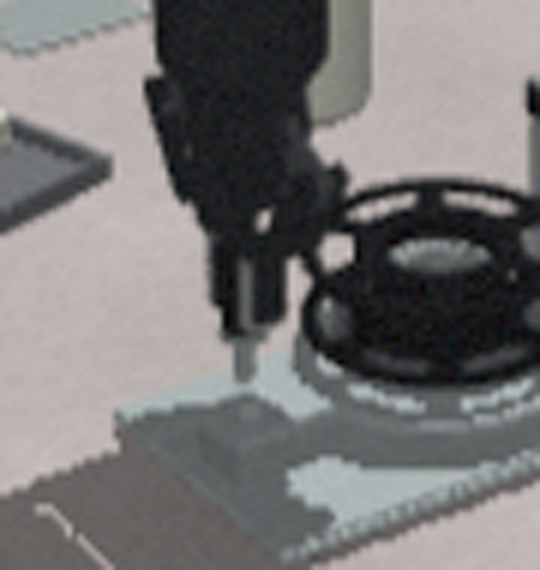

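Run:
```python
from h import *
g=cv2.cvtColor(cv2.imread('pics/side8.png'),6)
print(g[254:284,282:302])
x,y=.4538,.0057
P=[[x,y,.1623-d] for d in(.0826,.0946,.1066)]
print(proj('side',P)); print(proj('side',[[.4549,.0083,.038],[.4549,.0083,.0555]]))
```

```text
[[184 176 147  68  32  27  25  40  87  89  48  26  31  32  25  85 184 179
  150  42]
 [182 180 167  93  21  13  19  43  87  88  43  30  34  28  25  76 166 173
   98  12]
 [181 180 179 156 108  26  18  39  88  86  45  28  26  31  26  73 168 169
   55  22]
 [182 179 184 180 157  21  16  44  89  89  43  29  30  37  41  95 180 170
   57  18]
 [182 182 181 178 165  24  16  40  89  92  50  30  50  54  90 139 180 169
   56  21]
 [180 178 179 176 153  33  25  36  72  94  83  83 102 119 159 175 185 170
   57  21]
 [179 182 179 174 134  70  34  30  41  72  82  89 121 170 182 183 180 137
   67  22]
 [181 178 180 178 152  89  80  82  77  84  92  94 134 181 185 183 173 104
   86  45]
 [181 182 184 180 174 152 133  99 100 103 117 157 168 182 183 180 164  93
   97  83]
 [178 180 182 180 180 178 166  99 107 104 135 181 180 183 182 179 162  99
   99  95]
 [178 181 183 182 182 182 169  99 104 109 142 182 177 180 179 178 157  95
   99  96]
 [181 178 180 179 178 182 173  98 103 105 137 179 177 181 178 174 145  99
   95  97]
 [179 177 178 181 181 180 171  98 105 102 127 180 180 180 179 177 148  90
   96 
[... 897 characters left out ...]
104 102 105 107 106 108  98 101
  105  97]
 [ 98  86  87  90  94  97 100 101 106 105 109 109 105 101 102  99  97  97
  103  98]
 [ 97  92  89  88  91  94  93 101 107 107 102 101  97  95  96  93  97  97
  100  96]
 [ 99  92  88  91  90  88  90  95 104  97  99  99  93  95  96  98  97  96
   97  98]
 [ 97  95  86  91  89  87  87  91  97  97  98  98  96  97  97  96  95  97
   93  96]
 [ 95  95  94  91  90  89  87  92  94  99  99  98  98  99  99  95  92 100
  132 155]
 [ 96  95  97  95  93  88  89  92  98  99  94  96  96  96  94 108 152 156
  169 181]]
[[291.23057617 259.52971464]
 [291.33145572 263.37118194]
 [291.43166281 267.18634773]]
[[291.35279237 272.246861  ]
 [291.20695008 266.73553201]]
```

Run:
```python
from h import *
g=cv2.cvtColor(cv2.imread('pics/side1.png'),6)
print(g[264:290,280:306])
w=np.clip(170-g[270:277,286:297].astype(float),0,None);yy,xx=np.mgrid[270:277,286:297];print((w*xx).sum()/w.sum(),(w*yy).sum()/w.sum())
```

```text
[[181 180 180 185 187 186 184 186 184 183 183 184 184 184 182 183 181 182
  160  97 100  98 102 141  47  26]
 [180 183 182 182 186 183 183 184 186 184 184 183 181 183 184 183 183 181
  151  98 101  97 116 175 144 108]
 [187 183 181 183 186 184 184 185 183 184 184 182 182 184 183 182 185 178
  151  93  97  99 106 148 180 167]
 [186 185 183 185 182 181 182 185 182 183 182 183 183 179 182 182 182 181
  170 149  99  99 100 108 140 142]
 [183 184 182 180 182 183 182 181 182 180 182 184 178 183 182 181 180 182
  182 174  99  98 100  99  97  95]
 [181 180 179 182 181 181 180 182 182 183 182 184 184 190 181 181 179 180
  183 178 160 150 103 100  99  99]
 [179 180 183 181 181 181 182 180 182 181 181 183 181 188 182 182 181 181
  181 184 183 179 151 100 100  99]
 [181 181 180 179 181 180 179 184 183 182 181 184 179 184 184 181 181 182
  183 182 183 182 181 157 151 100]
 [180 181 182 182 180 184 182 181 182 181 179 175 173 180 179 182 182 183
  181 182 183 179 182 182 168 127]
 [180 182 177 153 175 185 183 185 182 158 145 140 138 144 168 182 184 182
  184 182 180 180 160 144 135 124]
 [181 177 
[... 1071 characters left out ...]
183 183]
 [105 145 172 185 179 150  98  93  91  94 100 102 100 105 121 112 158 162
  183 184 185 184 183 184 186 181]
 [ 95 102 138 170 182 179 157 152  97  95  98 104 129 160 167 161 184 184
  186 184 183 184 183 184 185 182]
 [100  97 106 132 161 185 184 181 155 157 155 156 171 183 183 185 184 182
  184 183 183 184 184 185 185 183]
 [153  99  98 102 124 160 183 182 184 184 184 185 182 184 184 184 182 183
  185 185 183 185 183 182 181 180]
 [179 156 150 100 103 117 147 179 182 184 183 184 183 183 180 183 183 183
  182 181 181 183 180 182 180 179]
 [181 185 177 149  99  99 105 145 176 185 181 184 182 182 181 181 181 182
  181 178 180 178 180 180 182 184]]
291.4689378757515 274.37675350701403
```

```bash
python3 -m jog '[{"tx":-0.06,"ty":0.27,"tz":0.6,"ax":-0.005,"ay":0,"az":0,"hand":1},{"tx":0,"ty":0,"tz":0.5,"ax":0,"ay":0,"az":0,"hand":1},{"tx":0,"ty":0,"tz":0,"ax":0,"ay":0,"az":0,"hand":1}]'
python3 - <<'E'
from h import *
go(.4565,.005,.145,87.3)
im=bot.snapshot('side');crop(im,270,235,50,50,10,'pics/s9.png')
cv2.imwrite('pics/side9.png',im)
E
```

```text
time_s: 6.1
eef_pos: [0.4575, 0.0036, 0.1519]
tcp_rot: [[0.044, 0.999, 0.003], [0.999, -0.044, 0.0], [0.0, 0.003, -1.0]]
wrist_force: [0.1, -0.2, -0.2]
width: 0.0177
t 6.1 pos [0.4575 0.0036 0.1519] phi 87.47 j [-0.09  0.42  2.01  0.    0.71 -1.62]
  move cm [ 0.13 -0.11  0.69] turn [ 0.003 -0.     0.003] F [ 0.1 -0.2 -0.2] w 0.0177
```

View pics/s9.png

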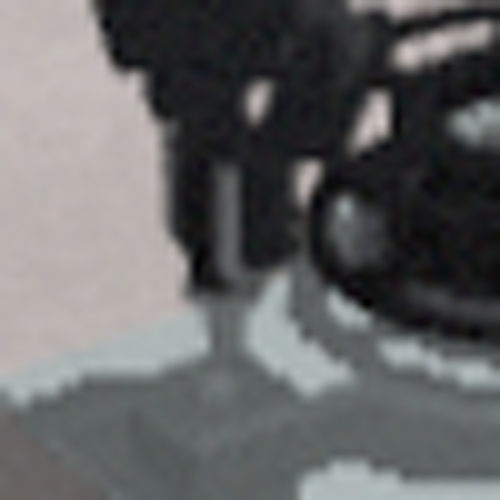

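Run:
```python
from h import *
im=cv2.imread('pics/side9.png')
e=np.clip((im[255:285,270:315].astype(float)-70)*4,0,255).astype(np.uint8);crop(e,0,0,45,30,14,'pics/s9e.png')
```

```text
(no output)
```

View pics/s9e.png

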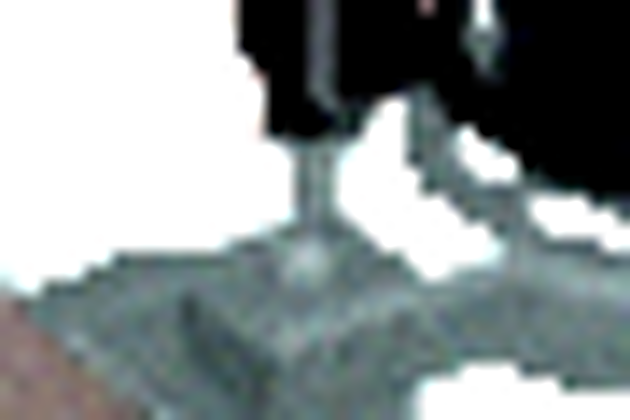

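```bash
python3 -m jog '[{"tx":-0.2,"ty":-0.4,"tz":0.3,"ax":0.003,"ay":0,"az":0,"hand":1},{"tx":0,"ty":0,"tz":0,"ax":0,"ay":0,"az":0,"hand":1}]'
python3 - <<'E'
from h import *
go(.4535,.0015,.145,87.3)
im=bot.snapshot('side');cv2.imwrite('pics/side10.png',im)
e=np.clip((im[255:285,270:315].astype(float)-70)*3,0,255).astype(np.uint8);crop(e,0,0,45,30,14,'pics/s10e.png')
E
```

```text
time_s: 6.4
eef_pos: [0.4532, 0.0015, 0.1491]
tcp_rot: [[0.044, 0.999, 0.0], [0.999, -0.044, 0.0], [0.0, 0.0, -1.0]]
wrist_force: [0.7, 0.1, -0.5]
width: 0.0177
t 6.4 pos [0.4532 0.0015 0.1491] phi 87.46 j [-0.1   0.42  2.02  0.    0.7  -1.63]
  move cm [0.   0.03 0.41] turn [ 0.    -0.     0.003] F [ 0.7  0.1 -0.5] w 0.0177
```

View pics/s10e.png

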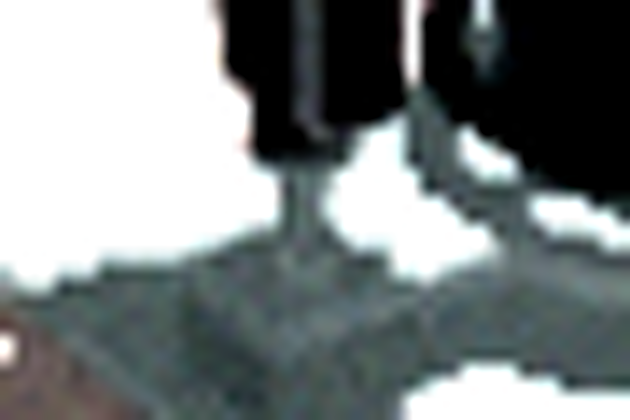

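```bash
python3 -m jog '[{"tx":0,"ty":0.05,"tz":0.3,"ax":0,"ay":0,"az":0,"hand":1},{"tx":0,"ty":0,"tz":0.3,"ax":0,"ay":0,"az":0,"hand":1}]'
python3 -m jog '[{"tx":0,"ty":0,"tz":0.3,"ax":0,"ay":0,"az":0,"hand":1}]'
python3 - <<'E'
from h import *
go(.4535,.0015,.1206,87.3)
im=bot.snapshot('side');cv2.imwrite('pics/side11.png',im)
e=np.clip((im[255:285,270:315].astype(float)-70)*3,0,255).astype(np.uint8);crop(e,0,0,45,30,14,'pics/s11e.png')
E
```

```text
time_s: 6.7
eef_pos: [0.4545, 0.0015, 0.1436]
tcp_rot: [[0.044, 0.999, 0.002], [0.999, -0.044, -0.0], [0.0, 0.002, -1.0]]
wrist_force: [-3.4, -0.4, 25.0]
width: 0.0174
time_s: 6.82
eef_pos: [0.4556, 0.0014, 0.1425]
tcp_rot: [[0.044, 0.999, 0.004], [0.999, -0.044, -0.0], [-0.0, 0.004, -1.0]]
wrist_force: [-11.6, 0.2, 56.4]
width: 0.0175
t 6.825 pos [0.4556 0.0014 0.1425] phi 87.48 j [-0.1   0.44  2.02  0.    0.68 -1.63]
  move cm [ 0.   -0.22  2.19] turn [0.004 0.    0.003] F [-11.6   0.2  56.4] w 0.0175
```

View pics/s11e.png

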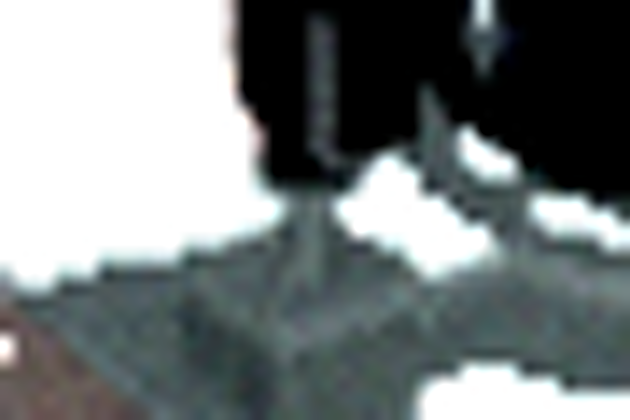

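Run:
```python
from h import *
for n in(10,11):
    g=cv2.cvtColor(cv2.imread(f'pics/side{n}.png'),6);print(n);print(g[264:281,286:299])
```

```text
10
[[176 149  30  30  28  68  95  89  79 105 138 154 148]
 [176 134  69  31  34  41  75  81  86 122 172 177 147]
 [178 156 104  83  84  82  85  90  96 146 181 177 149]
 [179 177 155 134 101 104 101 118 155 171 181 177 169]
 [180 180 179 166  95 106 106 130 180 181 177 179 180]
 [178 177 181 173  99 102 108 146 180 179 178 180 178]
 [180 176 166 150  99 104 104 136 181 179 178 179 178]
 [156 138 123 116  96 104 101 104 148 181 180 180 181]
 [112 100  96  99 102 101  99  96 108 140 141 145 183]
 [ 96 100  98 101 110  99 102 106  99  98  97 114 180]
 [ 98 101  98  97 106 106 107 104  97  97  98 108 141]
 [100  98  97  99 102 102 104 103  97  97 103 102 103]
 [ 99 101  98  99 100  98 100 101 103 102 106 106 108]
 [ 96 103 102  96 100 101 106 106 105 106 107 108  99]
 [ 95  99 101 101 106 103 107 108 106  99 100  96  95]
 [ 91  94  99 102 103 106 101 102  97  96  96  96  98]
 [ 88  88  93  97 102  98 100  98  94  99 100  98  97]]
11
[[185 177 119  23  27  40  88  88  46  26  26  40  55]
 [184 177 121  21  26  41  91  89  67  56  58  81  93]
 [181 174 108  30  19  37  72  94  87  85 106 151 135]
 [182 176 119  74  59  31  47  75  78  98 146 183 170]
 [177 177 141 106  92  86  87  88  89 129 170 182 181]
 [179 176 170 154 120 102 106 109 150 166 177 180 179]
 [179 180 176 151 112 101 106 103 146 200 187 179 181]
 [155 145 135 112  91 101 104  96 107 159 155 181 177]
 [116 107  97 103  94 101 106  96  95  96 105 138 144]
 [ 98 100 100  97  96 104 105  94  93  98  98  99 106]
 [100 102 100  95 102 105 104  95  94  98  97  96 100]
 [ 99  98  98  96 102  98 101  95  99  99 100 103 107]
 [101 100  98 100  99  96  98  99 101 103 104 103 109]
 [101 104  98 103  98 101 104 105 105 107 106 106 100]
 [ 95  97 101 104 108 104 107 108 106  99 104  95  95]
 [ 90  91  96 101 106 107 104 103  99  97  95  98  96]
 [ 92  89  90  97 104  95  97  99  96  96  98  97  98]]
```

```bash
python3 -m jog '[{"tx":0,"ty":-0.15,"tz":-0.25,"ax":0.004,"ay":0,"az":0,"hand":1},{"tx":0.2,"ty":0.05,"tz":0.15,"ax":0,"ay":0,"az":0,"hand":1}]'
python3 -m jog '[{"tx":0.15,"ty":0.05,"tz":0.15,"ax":0,"ay":0,"az":0,"hand":1}]'
python3 -m jog '[{"tx":0.15,"ty":0.05,"tz":0.15,"ax":0,"ay":0,"az":0,"hand":1}]'
```

```text
time_s: 7.12
eef_pos: [0.4549, 0.0035, 0.144]
tcp_rot: [[0.044, 0.999, 0.001], [0.999, -0.044, -0.0], [-0.0, 0.001, -1.0]]
wrist_force: [-1.2, 0.0, 2.5]
width: 0.018
time_s: 7.25
eef_pos: [0.4555, 0.0051, 0.1422]
tcp_rot: [[0.044, 0.999, 0.001], [0.999, -0.044, -0.0], [-0.0, 0.001, -1.0]]
wrist_force: [0.4, -0.1, -0.1]
width: 0.0177
time_s: 7.38
eef_pos: [0.456, 0.0067, 0.1402]
tcp_rot: [[0.044, 0.999, 0.001], [0.999, -0.044, -0.0], [-0.0, 0.001, -1.0]]
wrist_force: [-0.8, -0.3, -0.5]
width: 0.0177
```

```bash
python3 -m jog '[{"tx":0,"ty":0,"tz":0.3,"ax":0,"ay":0,"az":0,"hand":1},{"tx":0,"ty":0,"tz":0.3,"ax":0,"ay":0,"az":0,"hand":1}]'
python3 -c "
from h import *
im=bot.snapshot('side');cv2.imwrite('pics/side12.png',im);crop(im,250,220,80,70,9,'pics/s12.png')"
```

```text
time_s: 7.62
eef_pos: [0.4559, 0.0069, 0.1334]
tcp_rot: [[0.044, 0.999, 0.0], [0.999, -0.044, -0.0], [-0.0, 0.0, -1.0]]
wrist_force: [0.6, 0.4, -0.5]
width: 0.0175
```

View pics/s12.png

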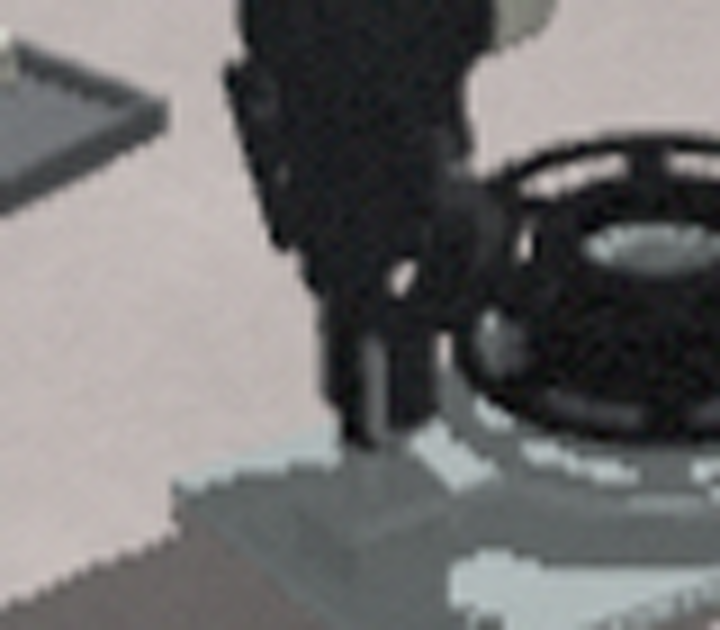

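```bash
python3 -m jog '[{"tx":0,"ty":0,"tz":0.4,"ax":0,"ay":0,"az":0,"hand":1},{"tx":0,"ty":0,"tz":0.3,"ax":0,"ay":0,"az":0,"hand":1}]'
python3 -m jog '[{"tx":0,"ty":0,"tz":0.3,"ax":0,"ay":0,"az":0,"hand":1},{"tx":0,"ty":0,"tz":0.2,"ax":0,"ay":0,"az":0,"hand":1}]'
```

```text
time_s: 7.92
eef_pos: [0.4557, 0.0068, 0.1257]
tcp_rot: [[0.044, 0.999, -0.0], [0.999, -0.044, -0.0], [-0.0, -0.0, -1.0]]
wrist_force: [1.0, 0.6, -0.9]
width: 0.018
time_s: 8.18
eef_pos: [0.4557, 0.0068, 0.1203]
tcp_rot: [[0.044, 0.999, -0.0], [0.999, -0.044, -0.0], [-0.0, -0.0, -1.0]]
wrist_force: [-5.6, 0.0, 25.5]
width: 0.0176
```

```bash
python3 -m jog '[{"tx":0,"ty":0,"tz":-0.05,"ax":0,"ay":0,"az":0,"hand":0.4},{"tx":0,"ty":0,"tz":0,"ax":0,"ay":0,"az":0,"hand":0.4},{"tx":0,"ty":0,"tz":0,"ax":0,"ay":0,"az":0,"hand":0.4},{"tx":0,"ty":0,"tz":0,"ax":0,"ay":0,"az":0,"hand":0.4}]'
python3 -c "
from h import *
im=bot.snapshot('side');cv2.imwrite('pics/side13.png',im);crop(im,250,220,80,70,9,'pics/s13.png');go(.4557,.0068,.22,87.3)"
```

```text
time_s: 8.68
eef_pos: [0.4559, 0.0068, 0.1209]
tcp_rot: [[0.044, 0.999, 0.0], [0.999, -0.044, -0.0], [-0.0, 0.0, -1.0]]
wrist_force: [-0.8, 0.9, -0.7]
width: 0.0511
t 8.725 pos [0.4559 0.0068 0.1209] phi 87.48 j [-0.09  0.48  2.02 -0.    0.63 -1.61]
  move cm [-0.   -0.02 -9.91] turn [0.    0.    0.003] F [-0.5  0.2  1. ] w 0.0514
```

View pics/s13.png

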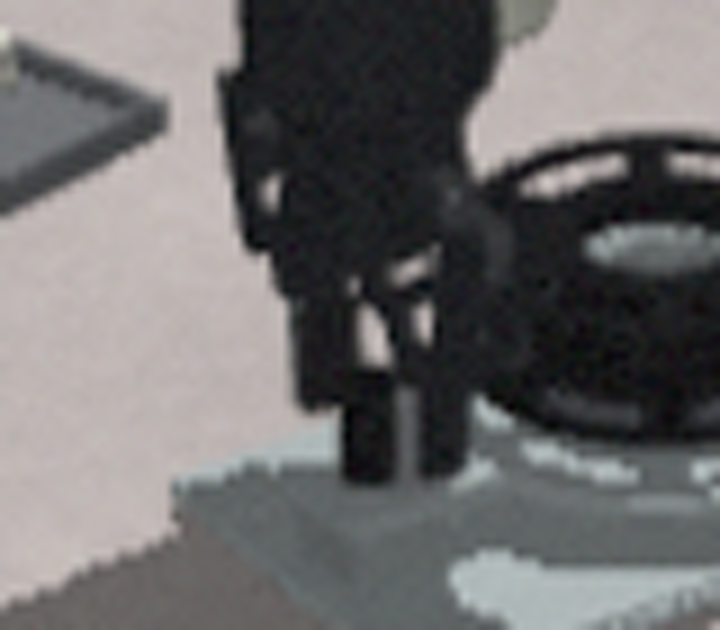

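The pin is home and the fingers are open around it. I retreat straight up, then travel toward the clamp.

```bash
python3 -m jog '[{"tx":0,"ty":0,"tz":-2,"ax":0,"ay":0,"az":0,"hand":0.4},{"tx":0,"ty":0,"tz":-4,"ax":0,"ay":0,"az":0,"hand":0.4},{"tx":0,"ty":0,"tz":-4,"ax":0,"ay":0,"az":0,"hand":0.4},{"tx":5,"ty":0,"tz":0,"ax":0,"ay":0,"az":0,"hand":0},{"tx":5.5,"ty":0,"tz":0,"ax":0,"ay":0,"az":-0.17,"hand":0}]'
python3 - <<'E'
from h import *
go(.4325,.3222,.20,147)
im=bot.snapshot('top');cv2.imwrite('pics/top14.png',im);crop(im,170,200,190,120,4,'pics/t14.png')
E
```

```text
time_s: 9.35
eef_pos: [0.461, 0.1117, 0.2245]
tcp_rot: [[-0.123, 0.992, 0.001], [0.992, 0.123, 0.0], [0.0, 0.001, -1.0]]
wrist_force: [0.8, -0.0, 0.1]
width: 0.0837
t 9.35 pos [0.461  0.1117 0.2245] phi 97.07 j [ 0.14  0.32  1.92  0.    0.9  -1.55]
  move cm [21.24 -0.24  2.45] turn [ 0.001  0.    -0.871] F [ 0.8 -0.   0.1] w 0.0837
```

View pics/t14.png

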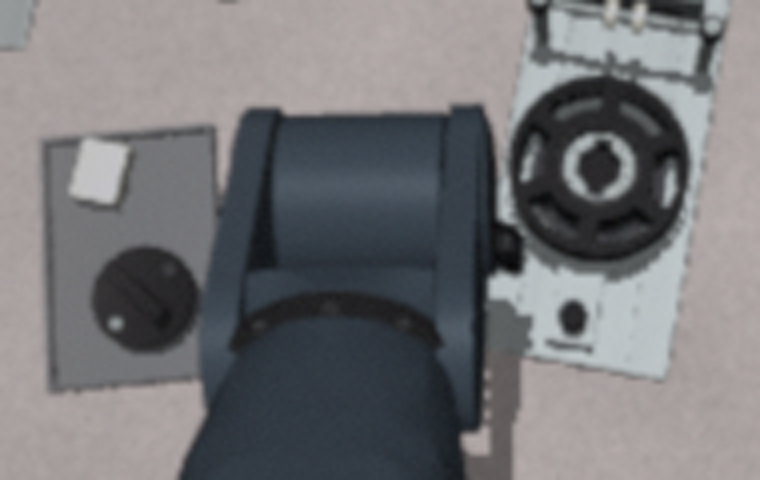

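The pin stands in the ear at top-view pixel (313,279). Next I refine the clamp bar's angle and the hub.

Run:
```python
from h import *
g0=cv2.cvtColor(cv2.imread('pics/top0.png'),6).astype(float);g1=cv2.cvtColor(cv2.imread('pics/top14.png'),6).astype(float)
g=(g0+g1+cv2.cvtColor(cv2.imread('pics/top1.png'),6))/3
c=g[258:290,190:223];e=np.clip((c-20)*4,0,255).astype(np.uint8)
cv2.imwrite('pics/c2.png',cv2.resize(e,None,fx=16,fy=16,interpolation=cv2.INTER_CUBIC))
h=g1[230:254,304:336];cv2.imwrite('pics/hub2.png',cv2.resize(h.astype(np.uint8),None,fx=16,fy=16,interpolation=cv2.INTER_CUBIC))
print('pin top view');print(g1[270:290,304:322].astype(int))
# plate left/right edges (bright vs bench) : threshold subpixel along rows at z=.012
for r in range(270,288,4):
    print(r,g1[r,284:296].astype(int),g0[r,336:348].astype(int))
```

```text
pin top view
[[191 191 194 193 194 195 193 193 195 195 194 195 196 194 196 192 177 155]
 [190 193 192 194 194 193 193 194 195 192 194 192 194 195 194 193 181 183]
 [190 192 193 194 190 190 192 193 194 193 193 193 194 194 192 192 188 190]
 [191 192 194 193 187 186 192 192 194 191 192 193 193 193 194 191 185 190]
 [191 193 194 193 191 191 191 177 168 163 171 185 193 193 193 189 190 193]
 [191 193 194 195 192 188 173 132 102  87 113 152 183 194 192 177 184 194]
 [192 193 193 194 192 178 133  81  50  44  56  94 161 190 191 163 175 192]
 [193 194 193 192 189 153  95  52  42  42  43  64 137 181 189 159 171 192]
 [194 194 193 193 188 137  69  43  42  44  40  46  96 165 188 162 174 192]
 [190 195 194 193 188 138  72  44  44  42  44  46  96 163 184 171 181 192]
 [190 194 194 193 190 151  85  44  43  43  39  47 114 169 180 184 192 196]
 [191 192 194 194 193 172 114  48  35  37  34  54 131 177 180 187 194 195]
 [193 194 194 193 194 190 139  70  47  39  54  81 149 182 180 186 193 195]
 [193 194 194 191 192 191 164 117  89  81  94 130 174 191 185 187 193 194]
 [193 192 175 166 169 179 178 158 143
[... 197 characters left out ...]
 190 184 161 145 142 142 143 143 144 139 117 108 162 192 195 195]
 [170 180 184 187 186 184 184 186 190 189 189 187 167 151 177 192 195 195]
 [122 142 155 160 164 167 177 183 189 191 193 194 192 190 192 193 195 195]]
270 [ 64  65  66  60  42  26  29  72 152 186 190 192] [183 185 185 177 151 148 156 159 158 159 157 156]
274 [ 70  69  71  64  45  26  29  69 133 159 162 162] [184 184 184 169 159 156 157 157 156 157 157 155]
278 [77 79 79 78 54 30 29 54 84 94 96 97] [184 185 181 159 151 157 157 156 154 155 156 154]
282 [90 90 90 72 42 26 28 63 88 93 95 95] [181 177 149 145 150 150 152 153 154 154 152 152]
286 [82 79 82 76 52 29 32 73 90 96 98 96] [181 158 148 153 153 151 151 153 154 154 155 153]
```

View pics/c2.png

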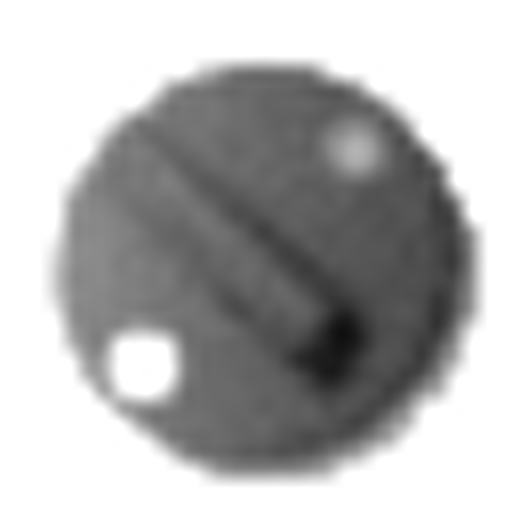

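View pics/hub2.png

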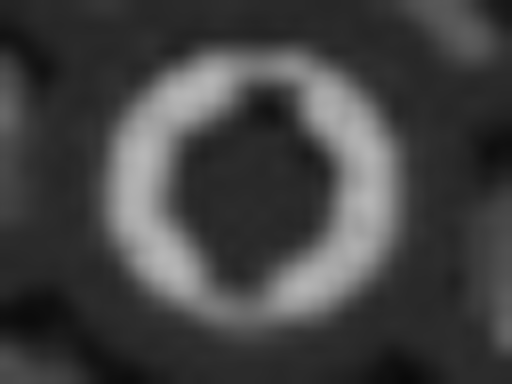

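Run:
```python
from h import *
def P(x,y,ox,oy,z): return onz('top',((x+.5)/16-.5+ox,(y+.5)/16-.5+oy),z)
def ang(a,b): return np.degrees(np.arctan2((b-a)[1],(b-a)[0]))
for q in[((150,140),(335,305)),((130,205),(300,360))]:
    a,b=[P(*i,190,258,.057) for i in q];print('edge',ang(b,a),a,b,np.linalg.norm(a-b))
a,b=[P(*i,190,258,.027) for i in((143,365),(357,150))];print('dots',ang(a,b)+90,(a+b)/2)
print('flange c',P(267,268,190,258,.0245))
a,b=[P(*i,304,230,.081) for i in((240,290),(272,95))];print('slots',ang(a,b),(a+b)/2,np.linalg.norm(a-b))
print('ring c',P((105+405)/2,(45+325)/2,304,230,.081))
pin=onz('top',(312.95,278.4),.076);print('pin',pin)
g=cv2.cvtColor(cv2.imread('pics/top0.png'),6)
# plate edge lines
le=[];
for r in range(262,288):
    row=g[r,280:305].astype(float);i=np.argmax(np.diff(row));
    le.append((280+i+.5,r))
re=[]
for r in range(205,285):
    row=g[r,335:352].astype(float);i=np.argmin(np.diff(row));re.append((335+i+.5,r))
for n,l in(('L',le),('R',re)):
    l=np.array(l);W=np.array([onz('top',p,.012)[:2] for p in l]).astype(np.float32)
    f=cv2.fitLine(W,cv2.DIST_HUBER,0,.001,.001).ravel();print(n,np.degrees(np.arctan2(f[1],f[0])),f[2:])
```

```text
edge 56.435348321765254 [0.44974513 0.33885739 0.057     ] [0.42445456 0.30074102 0.057     ] 0.045743529073664524
edge 55.903952045367255 [0.43770748 0.34033949 0.057     ] [0.41395719 0.30525525 0.057     ] 0.04236720761076446
dots 53.86413255121686 [0.43391911 0.32537716 0.027     ]
flange c [0.43255915 0.32266363 0.0245    ]
slots -2.13115958673128 [0.55960016 0.00279887 0.081     ] 0.035979054929778924
ring c [0.56088274 0.0031447  0.081     ]
pin [0.45310982 0.00839531 0.076     ]
L -4.218993 [0.4674648 0.0823053]
R 0.5930286 [ 0.57531667 -0.06445593]
```

```bash
python3 -m jog '[{"tx":6,"ty":0,"tz":0,"ax":0,"ay":0,"az":0,"hand":0},{"tx":6,"ty":0,"tz":0,"ax":0,"ay":0,"az":0,"hand":0},{"tx":6,"ty":0,"tz":0,"ax":0,"ay":0,"az":-0.17,"hand":0},{"tx":0,"ty":0,"tz":1,"ax":0,"ay":0,"az":-0.18,"hand":0},{"tx":0,"ty":0,"tz":1,"ax":0,"ay":0,"az":-0.18,"hand":0}]'
python3 -m jog '[{"tx":0,"ty":0,"tz":1,"ax":0,"ay":0,"az":-0.18,"hand":0},{"tx":0,"ty":0,"tz":0,"ax":0,"ay":0,"az":-0.12,"hand":0},{"tx":0,"ty":0,"tz":0,"ax":0,"ay":0,"az":0,"hand":0}]'
python3 - <<'E'
from h import *
go(.4322,.3222,.16,146)
E
```

```text
time_s: 10.02
eef_pos: [0.4359, 0.2995, 0.2052]
tcp_rot: [[-0.63, 0.776, 0.005], [0.776, 0.63, 0.003], [-0.0, 0.006, -1.0]]
wrist_force: [1.0, 0.1, 0.2]
width: 0.0856
time_s: 10.4
eef_pos: [0.4353, 0.2997, 0.1939]
tcp_rot: [[-0.838, 0.546, 0.003], [0.546, 0.838, 0.002], [-0.001, 0.003, -1.0]]
wrist_force: [-0.1, 0.3, 0.2]
width: 0.0853
t 10.4 pos [0.4353 0.2997 0.1939] phi 146.9 j [ 0.51  0.46  1.81  0.    0.88 -2.05]
  move cm [1.49 1.71 3.39] turn [0.003 0.001 0.016] F [-0.1  0.3  0.2] w 0.0853
```

```bash
python3 -m jog '[{"tx":1.5,"ty":1.7,"tz":2,"ax":0,"ay":0,"az":0.016,"hand":0.3},{"tx":0,"ty":0,"tz":2.5,"ax":0,"ay":0,"az":0,"hand":0.3},{"tx":0,"ty":0,"tz":0,"ax":0,"ay":0,"az":0,"hand":0.3}]'
python3 - <<'E'
from h import *
go(.4322,.3222,.106,146)
im=bot.snapshot('side');cv2.imwrite('pics/side15.png',im);crop(im,185,180,90,80,8,'pics/s15.png')
E
```

```text
time_s: 10.78
eef_pos: [0.4325, 0.3228, 0.1486]
tcp_rot: [[-0.823, 0.568, 0.004], [0.568, 0.823, 0.003], [-0.002, 0.005, -1.0]]
wrist_force: [0.3, -0.1, 0.0]
width: 0.0591
t 10.775 pos [0.4325 0.3228 0.1486] phi 145.39 j [ 0.55  0.54  1.8   0.    0.79 -1.98]
  move cm [-0.01 -0.09  4.26] turn [ 0.005  0.002 -0.011] F [ 0.3 -0.1  0. ] w 0.0591
```

View pics/s15.png

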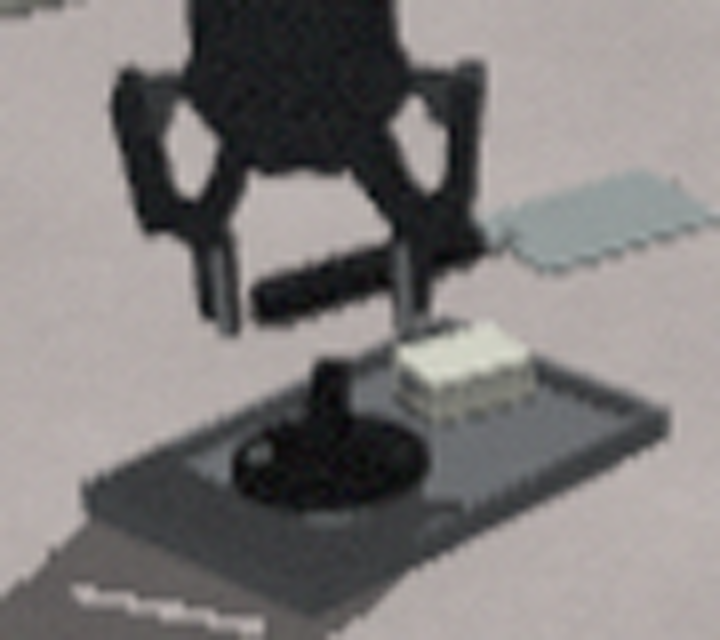

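```bash
python3 -m jog '[{"tx":-0.15,"ty":-0.05,"tz":2.5,"ax":0.005,"ay":0,"az":0,"hand":0.3},{"tx":0,"ty":0,"tz":1.7,"ax":0,"ay":0,"az":0,"hand":0.3},{"tx":0,"ty":0,"tz":0,"ax":0,"ay":0,"az":0,"hand":0.3}]'
python3 - <<'E'
from h import *
go(.4322,.3222,.106,146)
im=bot.snapshot('side');cv2.imwrite('pics/side16.png',im);crop(im,185,180,90,80,8,'pics/s16.png')
E
```

```text
time_s: 11.2
eef_pos: [0.4357, 0.3225, 0.1097]
tcp_rot: [[-0.821, 0.571, 0.007], [0.571, 0.821, 0.002], [-0.004, 0.006, -1.0]]
wrist_force: [0.1, -0.2, -0.0]
width: 0.0595
t 11.2 pos [0.4357 0.3225 0.1097] phi 145.2 j [ 0.55  0.61  1.81 -0.    0.71 -1.98]
  move cm [ 0.27 -0.23  0.37] turn [ 0.006  0.004 -0.014] F [ 0.1 -0.2 -0. ] w 0.0595
```

View pics/s16.png

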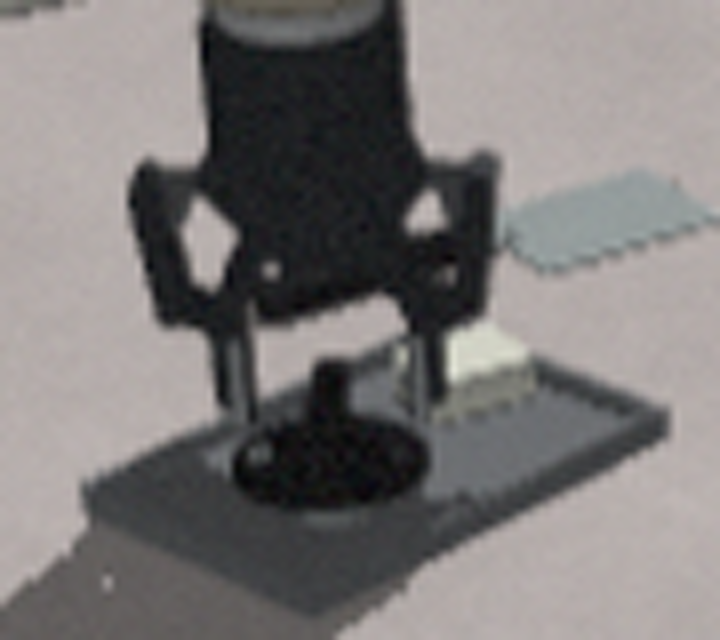

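```bash
python3 -m jog '[{"tx":0.08,"ty":-0.2,"tz":0.2,"ax":0,"ay":0,"az":0,"hand":0.3},{"tx":0,"ty":0,"tz":0,"ax":0,"ay":0,"az":0,"hand":1},{"tx":0,"ty":0,"tz":0,"ax":0,"ay":0,"az":0,"hand":1},{"tx":0,"ty":0,"tz":0,"ax":0,"ay":0,"az":0,"hand":1},{"tx":0,"ty":0,"tz":0,"ax":0,"ay":0,"az":0,"hand":1}]' 110
python3 - <<'E'
from h import *
go(.4322,.3222,.106,146)
im=bot.snapshot('side');cv2.imwrite('pics/side17.png',im);crop(im,185,180,90,80,8,'pics/s17.png')
E
```

```text
time_s: 11.88
eef_pos: [0.4347, 0.3219, 0.1103]
tcp_rot: [[-0.821, 0.571, 0.01], [0.571, 0.821, 0.004], [-0.006, 0.009, -1.0]]
wrist_force: [0.6, -0.5, -0.9]
width: 0.0093
t 11.875 pos [0.4347 0.3219 0.1103] phi 145.18 j [ 0.55  0.61  1.81 -0.    0.71 -1.98]
  move cm [ 0.23 -0.12  0.42] turn [ 0.009  0.006 -0.014] F [ 0.6 -0.5 -0.9] w 0.0093
```

View pics/s17.png

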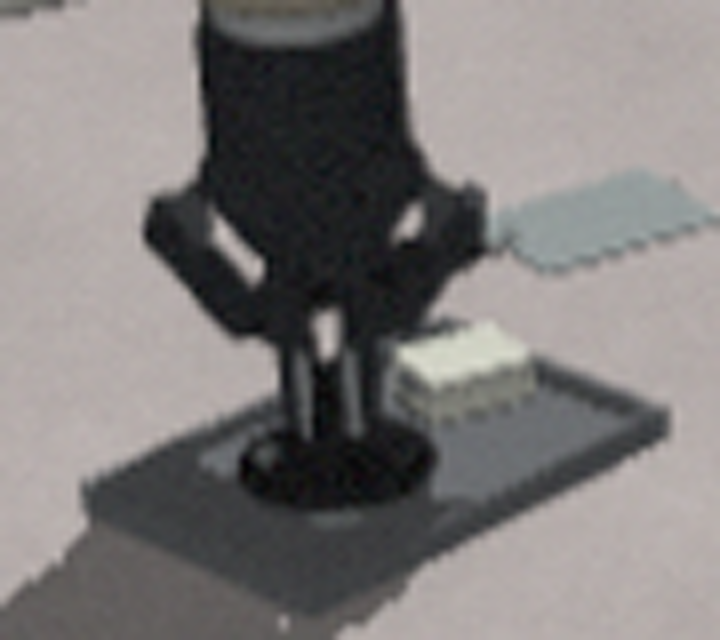

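```bash
python3 -m jog '[{"tx":0,"ty":0,"tz":-2,"ax":0.01,"ay":0.005,"az":0,"hand":1},{"tx":0,"ty":0,"tz":-4,"ax":0,"ay":0,"az":0,"hand":1},{"tx":0,"ty":0,"tz":-4,"ax":0,"ay":0,"az":0,"hand":1},{"tx":0,"ty":0,"tz":-3,"ax":0,"ay":0,"az":0,"hand":1},{"tx":0,"ty":0,"tz":0,"ax":0,"ay":0,"az":0.15,"hand":1}]'
python3 - <<'E'
from h import *
go(.5597,.0031,.235,87.4)
im=bot.snapshot('side');cv2.imwrite('pics/side18.png',im);crop(im,185,130,90,80,8,'pics/s18.png')
E
```

```text
time_s: 12.55
eef_pos: [0.4341, 0.3216, 0.2434]
tcp_rot: [[-0.725, 0.689, -0.002], [0.689, 0.725, -0.003], [-0.0, -0.003, -1.0]]
wrist_force: [0.1, -0.2, -1.8]
width: 0.0092
t 12.55 pos [0.4341 0.3216 0.2434] phi 136.43 j [ 0.55  0.41  1.74 -0.    1.   -1.83]
  move cm [-31.05 -14.41   0.89] turn [-0.003  0.002  0.856] F [ 0.1 -0.2 -1.8] w 0.0092
```

View pics/s18.png

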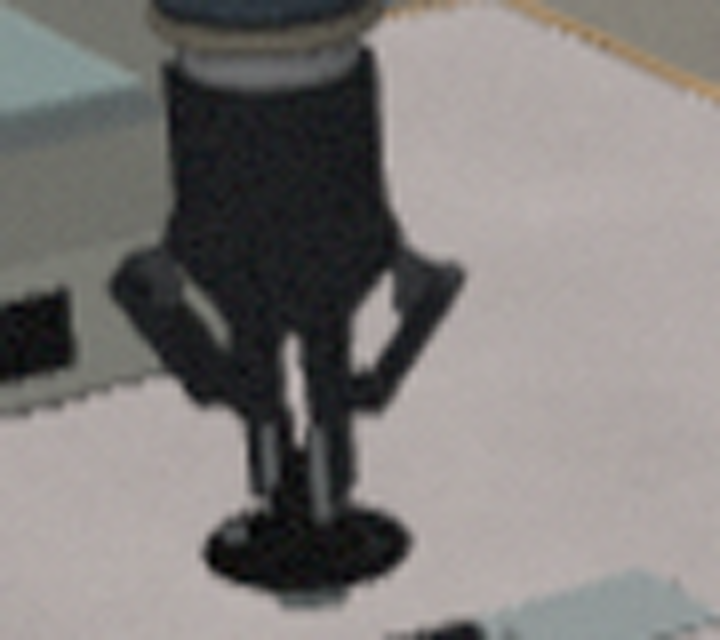

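Run:
```python
from h import *
g=cv2.cvtColor(cv2.imread('pics/side18.png'),6)
m=cv2.inRange(g[192:206,205:242],0,60)
for r in range(194,204):
    x=np.where(g[r,200:245]<90)[0]+200; print(r,x.min(),x.max())
print(proj('side',[.4341,.3216,.2434-.0683-.0175]))
# same for hub hole using side1 bore ellipse of the spool
g=cv2.cvtColor(cv2.imread('pics/side1.png'),6);
print(proj('side',[[.5597,.0031,.093],[.5597,.0031,.081]]))
for r in range(232,258):
    x=np.where(g[r,296:350]<70)[0]+296; print(r,x.min(),x.max(),end='; ')
```

```text
194 215 232
195 213 234
196 212 235
197 211 235
198 211 235
199 210 235
200 211 234
201 212 233
202 214 231
203 217 228
[[223.34505162 196.72664299]]
[[322.78614613 244.00004304]
 [322.77888283 247.78254382]]Traceback (most recent call last):
  File "<stdin>", line 11, in <module>
    return umr_minimum(a, axis, None, out, keepdims, initial, where)
ValueError: zero-size array to reduction operation minimum which has no identity
```

```bash
python3 -m jog '[{"tx":-5.3,"ty":-2.45,"tz":0,"ax":0,"ay":0,"az":0,"hand":1},{"tx":-5.3,"ty":-2.45,"tz":0,"ax":0,"ay":0,"az":0,"hand":1},{"tx":-5.3,"ty":-2.45,"tz":0,"ax":0,"ay":0,"az":0,"hand":1},{"tx":-5.3,"ty":-2.45,"tz":0,"ax":0,"ay":0,"az":0,"hand":1},{"tx":-5.3,"ty":-2.45,"tz":0,"ax":0,"ay":0,"az":0.17,"hand":1}]'
python3 - <<'E'
from h import *
go(.5604,.0022,.235,87.4)
E
```

```text
time_s: 13.22
eef_pos: [0.5415, 0.0449, 0.2411]
tcp_rot: [[-0.602, 0.798, -0.006], [0.798, 0.602, -0.003], [0.001, -0.007, -1.0]]
wrist_force: [0.4, 0.3, -1.7]
width: 0.0094
t 13.225 pos [0.5415 0.0449 0.2411] phi 127.04 j [-0.    0.42  1.73 -0.    1.   -2.22]
  move cm [-4.55 -1.05  0.62] turn [-0.007  0.001  0.692] F [ 0.4  0.3 -1.7] w 0.0094
```

```bash
python3 -m jog '[{"tx":-4,"ty":-0.9,"tz":0,"ax":0,"ay":0,"az":0.17,"hand":1},{"tx":0,"ty":0,"tz":0,"ax":0,"ay":0,"az":0.18,"hand":1},{"tx":0,"ty":0,"tz":0,"ax":0,"ay":0,"az":0.17,"hand":1},{"tx":0,"ty":0,"tz":0,"ax":0,"ay":0,"az":0.16,"hand":1},{"tx":0,"ty":0,"tz":0,"ax":0,"ay":0,"az":0,"hand":1}]'
python3 - <<'E'
from h import *
go(.5604,.0022,.215,87.4)
E
```

```text
time_s: 13.85
eef_pos: [0.5587, 0.0014, 0.2381]
tcp_rot: [[0.051, 0.999, -0.011], [0.999, -0.051, -0.003], [-0.004, -0.011, -1.0]]
wrist_force: [0.3, -0.3, -2.3]
width: 0.009
t 13.85 pos [0.5587 0.0014 0.2381] phi 87.09 j [-0.08  0.45  1.69 -0.    1.02 -1.6 ]
  move cm [0.09 0.19 2.31] turn [-0.011  0.004 -0.005] F [ 0.3 -0.3 -2.3] w 0.009
```

```bash
python3 -m jog '[{"tx":0.08,"ty":0.15,"tz":2,"ax":-0.011,"ay":0.004,"az":-0.005,"hand":1},{"tx":0,"ty":0,"tz":1.5,"ax":0,"ay":0,"az":0,"hand":1},{"tx":0,"ty":0,"tz":0,"ax":0,"ay":0,"az":0,"hand":1}]'
python3 - <<'E'
from h import *
go(.5604,.0022,.2,87.4)
im=bot.snapshot('side');cv2.imwrite('pics/side19.png',im);crop(im,280,195,90,80,8,'pics/s19.png')
im=bot.snapshot('top');cv2.imwrite('pics/top19.png',im)
E
```

```text
time_s: 14.22
eef_pos: [0.5598, 0.0023, 0.2015]
tcp_rot: [[0.033, 0.999, -0.001], [0.999, -0.033, 0.0], [0.0, -0.001, -1.0]]
wrist_force: [0.3, -0.2, -1.3]
width: 0.0094
t 14.225 pos [0.5598 0.0023 0.2015] phi 88.1 j [-0.08  0.49  1.72  0.    0.93 -1.62]
  move cm [-0.    0.06  0.15] turn [-0.001 -0.     0.012] F [ 0.3 -0.2 -1.3] w 0.0094
```

View pics/s19.png

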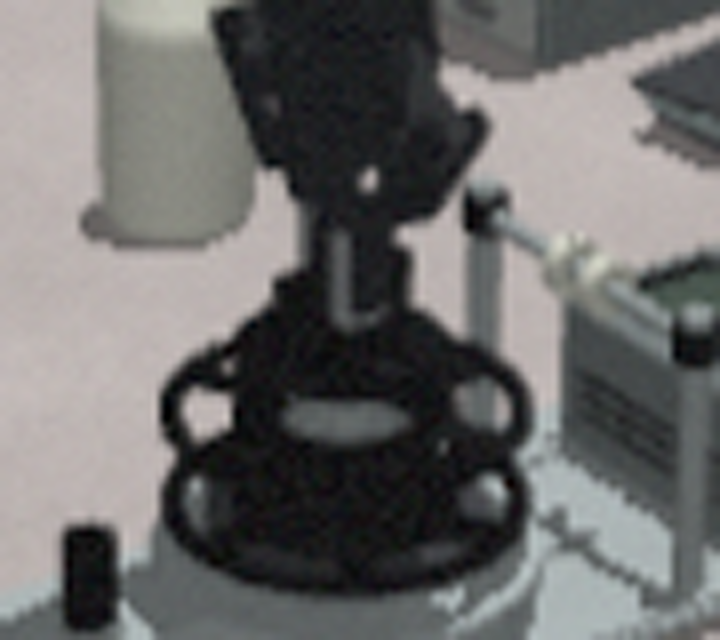

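```bash
python3 -m jog '[{"tx":0,"ty":0.06,"tz":0.8,"ax":0,"ay":0,"az":0.012,"hand":1},{"tx":0,"ty":0,"tz":0.2,"ax":0,"ay":0,"az":0,"hand":1},{"tx":0,"ty":0,"tz":0,"ax":0,"ay":0,"az":0,"hand":1}]'
python3 -m jog '[{"tx":0,"ty":0,"tz":0.3,"ax":0,"ay":0,"az":0,"hand":1}]'
python3 -m jog '[{"tx":0,"ty":0,"tz":0.3,"ax":0,"ay":0,"az":0,"hand":1}]'
```

```text
time_s: 14.7
eef_pos: [0.5615, 0.0022, 0.1931]
tcp_rot: [[0.046, 0.999, 0.003], [0.999, -0.046, -0.0], [0.0, 0.003, -1.0]]
wrist_force: [-0.1, 0.5, -0.6]
width: 0.0096
time_s: 14.82
eef_pos: [0.5616, 0.0022, 0.1902]
tcp_rot: [[0.046, 0.999, 0.003], [0.999, -0.046, -0.0], [0.0, 0.003, -1.0]]
wrist_force: [0.2, -0.1, -1.8]
width: 0.0094
time_s: 14.95
eef_pos: [0.5617, 0.0021, 0.1871]
tcp_rot: [[0.046, 0.999, 0.004], [0.999, -0.046, -0.0], [0.0, 0.004, -1.0]]
wrist_force: [-0.8, 0.3, -1.5]
width: 0.0094
```

```bash
python3 -m jog '[{"tx":0,"ty":-0.12,"tz":0.1,"ax":0.004,"ay":0,"az":0,"hand":1},{"tx":0,"ty":0,"tz":0.2,"ax":0,"ay":0,"az":0,"hand":1}]'
python3 -m jog '[{"tx":0,"ty":0,"tz":0.2,"ax":0,"ay":0,"az":0,"hand":1}]'
python3 -m jog '[{"tx":0,"ty":0,"tz":0.2,"ax":0,"ay":0,"az":0,"hand":1}]'
```

```text
time_s: 15.2
eef_pos: [0.5604, 0.0022, 0.1838]
tcp_rot: [[0.046, 0.999, -0.001], [0.999, -0.046, 0.0], [0.0, -0.001, -1.0]]
wrist_force: [0.1, -0.4, -1.5]
width: 0.0093
time_s: 15.32
eef_pos: [0.5603, 0.0022, 0.1817]
tcp_rot: [[0.046, 0.999, -0.001], [0.999, -0.046, 0.0], [0.0, -0.001, -1.0]]
wrist_force: [0.2, 0.3, -1.2]
width: 0.0091
time_s: 15.45
eef_pos: [0.5603, 0.0022, 0.1799]
tcp_rot: [[0.046, 0.999, -0.001], [0.999, -0.046, 0.0], [0.0, -0.001, -1.0]]
wrist_force: [-2.1, 0.1, 3.8]
width: 0.0096
```

The plug and lugs went in freely, and the spring contact came where it was expected. I press on down.

```bash
python3 -m jog '[{"tx":0,"ty":0,"tz":0.3,"ax":0,"ay":0,"az":0,"hand":1},{"tx":0,"ty":0,"tz":0.3,"ax":0,"ay":0,"az":0,"hand":1}]' 120
python3 -m jog '[{"tx":0,"ty":0,"tz":0.3,"ax":0,"ay":0,"az":0,"hand":1}]'
python3 -m jog '[{"tx":0,"ty":0,"tz":0.3,"ax":0,"ay":0,"az":0,"hand":1}]'
```

```text
time_s: 15.7
eef_pos: [0.5603, 0.0022, 0.1744]
tcp_rot: [[0.046, 0.999, -0.001], [0.999, -0.046, -0.0], [-0.0, -0.001, -1.0]]
wrist_force: [-4.8, 0.1, 9.1]
width: 0.0088
time_s: 15.82
eef_pos: [0.5603, 0.0023, 0.172]
tcp_rot: [[0.046, 0.999, -0.001], [0.999, -0.046, -0.0], [-0.0, -0.001, -1.0]]
wrist_force: [-5.5, 1.0, 10.9]
width: 0.0086
time_s: 15.95
eef_pos: [0.5603, 0.0023, 0.17]
tcp_rot: [[0.046, 0.999, -0.0], [0.999, -0.046, -0.0], [-0.0, -0.0, -1.0]]
wrist_force: [-15.4, 1.2, 41.2]
width: 0.0093
```

```bash
python3 -m jog '[{"tx":0,"ty":-0.04,"tz":0.08,"ax":0,"ay":0,"az":0.12,"hand":1},{"tx":0,"ty":0,"tz":0.1,"ax":0,"ay":0,"az":0.15,"hand":1}]'
python3 - <<'E'
from h import *
s=bot.observe();print(s['wrist_torque']);go(.5602,.0022,.17,0)
E
```

```text
time_s: 16.2
eef_pos: [0.5617, 0.0023, 0.1709]
tcp_rot: [[0.316, 0.949, 0.006], [0.949, -0.316, -0.001], [0.001, 0.006, -1.0]]
wrist_force: [-5.9, 0.8, 11.9]
width: 0.0094
[-0.12038442  0.97128154  0.26793444]
t 16.2 pos [0.5617 0.0023 0.1709] phi 71.59 j [-0.08  0.54  1.73 -0.    0.86 -1.33]
  move cm [-0.05 -0.14  0.09] turn [ 0.004 -0.004  1.249] F [-5.9  0.8 11.9] w 0.0094
```

```bash
python3 -m jog '[{"tx":-0.05,"ty":-0.12,"tz":0.15,"ax":0.005,"ay":-0.004,"az":0.16,"hand":1},{"tx":0,"ty":0,"tz":0.12,"ax":0,"ay":0,"az":0.17,"hand":1}]'
python3 - <<'E'
from h import *
s=bot.observe();print(s['wrist_torque']);go(.5602,.0022,.17,0)
E
```

```text
time_s: 16.45
eef_pos: [0.5616, 0.0021, 0.1706]
tcp_rot: [[0.614, 0.789, 0.004], [0.789, -0.614, -0.004], [-0.0, 0.005, -1.0]]
wrist_force: [-9.5, 1.3, 13.2]
width: 0.0092
[-0.12905664  1.59183076  0.23746916]
t 16.45 pos [0.5616 0.0021 0.1706] phi 52.13 j [-0.08  0.54  1.73 -0.    0.87 -0.99]
  move cm [-0.08 -0.12  0.06] turn [ 0.005 -0.002  0.91 ] F [-9.5  1.3 13.2] w 0.0092
```

```bash
python3 -m jog '[{"tx":-0.1,"ty":-0.15,"tz":0.15,"ax":0.005,"ay":-0.002,"az":0.17,"hand":1},{"tx":0,"ty":0,"tz":0.12,"ax":0,"ay":0,"az":0.17,"hand":1}]'
python3 - <<'E'
from h import *
s=bot.observe();print(s['wrist_torque']);go(.5602,.0022,.17,0)
E
```

```text
time_s: 16.7
eef_pos: [0.5612, 0.002, 0.1703]
tcp_rot: [[0.847, 0.531, 0.003], [0.531, -0.847, -0.003], [0.001, 0.004, -1.0]]
wrist_force: [-8.7, -0.9, 12.8]
width: 0.0094
[-0.31698317  1.57405151  0.22244797]
t 16.7 pos [0.5612 0.002  0.1703] phi 32.08 j [-0.08  0.54  1.73 -0.    0.86 -0.64]
  move cm [-0.07 -0.07  0.03] turn [ 0.004 -0.002  0.56 ] F [-8.7 -0.9 12.8] w 0.0094
```

```bash
python3 -m jog '[{"tx":-0.1,"ty":-0.1,"tz":0.15,"ax":0.004,"ay":-0.002,"az":0.17,"hand":1},{"tx":0,"ty":0,"tz":0.15,"ax":0,"ay":0,"az":0.17,"hand":1},{"tx":0,"ty":0,"tz":0.1,"ax":0,"ay":0,"az":0.17,"hand":1}]'
python3 - <<'E'
from h import *
s=bot.observe();print(s['wrist_torque']);go(.5602,.0022,.17,-4)
E
```

```text
time_s: 17.08
eef_pos: [0.5606, 0.0016, 0.1702]
tcp_rot: [[0.999, 0.036, 0.003], [0.036, -0.999, -0.003], [0.002, 0.003, -1.0]]
wrist_force: [-6.6, -0.0, 12.9]
width: 0.0094
[-0.25481774  1.4890796   0.26514817]
t 17.075 pos [0.5606 0.0016 0.1702] phi 2.05 j [-0.08  0.54  1.73 -0.    0.86 -0.11]
  move cm [-0.04 -0.06  0.02] turn [ 0.003 -0.003  0.106] F [-6.6 -0.  12.9] w 0.0094
```

```bash
python3 -m jog '[{"tx":-0.05,"ty":-0.05,"tz":0.15,"ax":0.003,"ay":-0.003,"az":0.08,"hand":1}]'
python3 -c "
from h import *
s=bot.observe();print(s['wrist_torque']);go(.5602,.0022,.17,-4)"
python3 -m jog '[{"tx":0,"ty":0,"tz":0.15,"ax":0,"ay":0,"az":0.06,"hand":1}]'
python3 -c "
from h import *
s=bot.observe();print(s['wrist_torque']);go(.5602,.0022,.17,-4)"
```

```text
time_s: 17.2
eef_pos: [0.5604, 0.0018, 0.1702]
tcp_rot: [[0.999, -0.047, 0.001], [-0.047, -0.999, -0.001], [0.001, 0.001, -1.0]]
wrist_force: [-7.9, -3.4, 20.5]
width: 0.009
[-0.75838734  1.40977853  0.56168572]
t 17.2 pos [0.5604 0.0018 0.1702] phi -2.69 j [-0.08  0.54  1.73 -0.    0.87 -0.03]
  move cm [-0.02 -0.04  0.02] turn [ 0.001 -0.001  0.023] F [-7.9 -3.4 20.5] w 0.009
time_s: 17.32
eef_pos: [0.5599, 0.0019, 0.1701]
tcp_rot: [[0.994, -0.108, -0.001], [-0.108, -0.994, -0.001], [-0.001, 0.001, -1.0]]
wrist_force: [-15.5, 3.9, 26.9]
width: 0.009
[0.4689507  2.76829427 0.86038019]
t 17.325 pos [0.5599 0.0019 0.1701] phi -6.17 j [-0.08  0.54  1.73 -0.    0.87  0.03]
  move cm [ 0.02 -0.03  0.01] turn [ 0.001  0.001 -0.038] F [-15.5   3.9  26.9] w 0.009
```

```bash
python3 -m jog '[{"tx":0,"ty":0,"tz":0.15,"ax":0,"ay":0,"az":0.04,"hand":1}]'
python3 - <<'E'
from h import *
for i in range(3):
    im=bot.snapshot('side')
    s=bot.observe();print(s['wrist_torque'],s['wrist_force'],s['eef_pos'],s['time_s'])
go(.5602,.0022,.17,-4)
cv2.imwrite('pics/side20.png',im);crop(im,270,195,90,80,8,'pics/s20.png')
E
```

```text
time_s: 17.45
eef_pos: [0.5594, 0.0021, 0.1701]
tcp_rot: [[0.989, -0.147, -0.002], [-0.147, -0.989, -0.002], [-0.002, 0.002, -1.0]]
wrist_force: [-11.9, 1.5, 23.9]
width: 0.0092
[0.08341318 2.32613289 0.84845814] [-13.35123391   2.1336102   24.55984113] [0.55937177 0.00209564 0.17011349] 17.5
[0.05100162 2.31196018 0.8418546 ] [-13.48298955   1.73074394  23.12510017] [0.55937265 0.00207773 0.17011985] 17.55
[0.06084139 2.31491646 0.77897267] [-12.50640349   2.57469922  23.59772013] [0.5593978  0.00209242 0.17012076] 17.6
t 17.6 pos [0.5594 0.0021 0.1701] phi -8.36 j [-0.08  0.54  1.73 -0.    0.87  0.07]
  move cm [ 0.08 -0.02  0.01] turn [ 0.002  0.002 -0.076] F [-12.5   2.6  23.6] w 0.0094
```

View pics/s20.png

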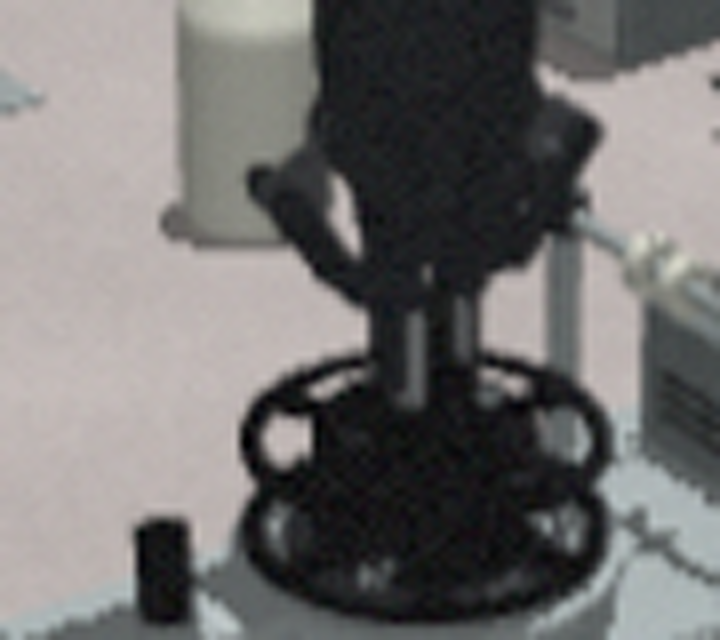

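The clamp is at the stop: the twist torque has risen to 0.85 N m, against 0.25 while turning. It's bottomed at TCP z 0.170 with about 24 N of press and still gripped. The side view shows the pin still upright and home at about (290,266). I'm handing in.

```bash
python3 -c "
from cell import bot
print(bot.finish_job())
s=bot.observe();print(s['time_s'],s['eef_pos'],s['wrist_force'],s['width'])"
```

```text
the job is handed in; nothing more can be done
None
the job is handed in; nothing more can be done
```

The lock pin is in and the spool clamp is pressed down, turned to its stop and still gripped. I handed the job in at about 17.6 s; no verdict was reported.

**Lock pin:** It went all the way down through the ear into the base. The first touch landed on the ear beside the hole, with a peak of 56 N, so I searched about 5 mm with light touch-downs before it dropped in. It seated with 25 N and was let go. The last side view shows it still upright in the ear.

**Spool clamp:**
- **Pressed down:** It entered the slots freely and met the spring at the height you gave. It bottomed at 41 N, and the final press is about 24 N.
- **Turned:** I turned the tool about 96° clockwise. The twist torque rose from 0.25 to about 0.8 N m, so I take it to be at the stop.
- **Still held:** The grip is set to 120 N and the finger opening is steady at 9 mm. Readings run about 2.5 mm low; the 20 mm pin read 17.7.

**Checks that disagreed or were not done:**
- The side camera read about 1.5 pixels lower than the top camera predicted, so I set the final fits by touch.
- A steady side force of about 13 N remains on the wrist along -x.
- I did not measure the spool travel or the turntable angle directly; I inferred them from tool height and the pin's position.
- I did not measure the bystanders at the end. The views I had show none of them disturbed.

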